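# Fill the slide loader's spring magazine and run its carriage home

### The job

Load the slide scanner: take the three slide frames from the tray and push them one at a time, glass side up, down past the spring catches of the loader's empty magazine, so that each is caught flat beneath both catches. When all three are in, push the carriage fully home into the loader. Leave the other two inserts in the tray and everything else on the bench where it is.

Things in the scene. Friction and masses are not known exactly. Their poses are not given: they have to be found in the camera images.
- frame_a: slide frame: flat black plastic frame 84 x 34 x 7 mm, about 45 g, holding a glass microscope slide with a paper label at one end; its origin is the middle of its underside, x along its length, z up; the three frames are alike and may go in either way round, in any order, glass side up. It lies in one of the five places of the tray, its long axis across the tray, bridging two rails, with free space on both long sides for fingers
- frame_b: slide frame: flat black plastic frame 84 x 34 x 7 mm, about 45 g, holding a glass microscope slide with a paper label at one end; its origin is the middle of its underside, x along its length, z up; the three frames are alike and may go in either way round, in any order, glass side up. It lies in one of the five places of the tray, its long axis across the tray, bridging two rails, with free space on both long sides for fingers
- frame_c: slide frame: flat black plastic frame 84 x 34 x 7 mm, about 45 g, holding a glass microscope slide with a paper label at one end; its origin is the middle of its underside, x along its length, z up; the three frames are alike and may go in either way round, in any order, glass side up. It lies in one of the five places of the tray, its long axis across the tray, bridging two rails, with free space on both long sides for fingers
- tray: white plastic slide tray 112 x 340 mm with a 10 mm rim, fixed to the bench; origin under its centre, y along its length. Its floor is 4 mm thick and two lengthwise rails (8 mm wide, centred 26 mm either side of the middle) carry the inserts with their undersides 9 mm above the bench. Five places, 62 mm apart along y: three slide frames, one dish insert, one test plate, in drawn order
- mouth (a point): point on the upright axis of the magazine on the carriage, at the height of the flat undersides of its two catches, 48 mm above the bench; x along a frame's length, y towards the housing (the way the carriage runs in), z up. A frame is in when its top face has gone below this point and sprung back up against the catches: push it 2 to 5 mm beyond. Three fill the magazine
- guide (a point): middle of the magazine's top, 66 mm above the bench, axes as mouth. Frames go in from above between two black end towers (87 mm apart inside) with aluminium corner guides (38 mm apart inside, flared by 7 mm from 53 mm up): 1.5 to 2 mm play all round. The guides leave the middle 66 mm of both long sides open, so fingers holding a frame by the middle of its long sides can go down with it
- catch_at_l (a point): spring catch at the -x end of the magazine: this point is its nose, at its flat underside. Steel, 16 mm wide, it juts 4 mm over a frame's end and slides back up to 6.5 mm. Its bevelled top (50 degrees, rising 12 mm) is pushed back by a frame pressed down; a frame only laid in rests on the bevels, its underside 6 to 7 mm above. Both together take about 6 to 12 N to pass
- catch_at_r (a point): spring catch at the +x end of the magazine: this point is its nose, at its flat underside. Steel, 16 mm wide, it juts 4 mm over a frame's end and slides back up to 6.5 mm. Its bevelled top (50 degrees, rising 12 mm) is pushed back by a frame pressed down; a frame only laid in rests on the bevels, its underside 6 to 7 mm above. Both together take about 6 to 12 N to pass
- follower (a joint): spring follower in the magazine, a plate 78 x 20 mm that presses the frames up against the catches: 0 = at its upper stop (empty, its top 2 mm below mouth), grows as it is pushed down, to 0.0285 m at the bottom; about 3 N at the top, 5 N when full. Each frame pushed in moves the earlier ones 7 mm down
- bar (a point): middle of the steel pull bar on the carriage front: 10 mm thick, 90 mm long along this point's x, 52 mm above the bench, 40 mm clear of the white front panel (168 mm wide, its top 84 mm above the bench); y points towards the housing, the way to push. 117 mm from the magazine's axis
- carriage (a joint): slide of the loader's carriage, which bears the magazine: 0 = fully home in the housing (its stop), up to 0.15 m drawn out; starts 0.135 to 0.15 m out; friction about 2.5 N, stays where it is left
- loader: slide loader: white housing 220 mm wide (x), 240 mm deep (y), 106 mm high, fixed; origin on the bench below the middle of its front face, y pointing into the housing; the carriage runs out of the front, to -y
- dish_insert: bystander: black plate 64 x 34 x 6 mm with a round clear dish 31 mm wide, 10 mm high on it, in a place of the tray; origin mid underside
- test_plate: bystander: bare steel plate 64 x 34 x 5 mm with a cross in the middle, in a place of the tray; origin mid underside
- oil_bottle: bystander: small amber bottle, 28 mm wide, 62 mm high; origin mid underside
- pencil: bystander: pencil 144 mm long lying along its y; origin at its middle, on the bench
There are look-alikes about, which are no part of the job. Leave any orange look-alike of the frame_a alone.

How it is judged:
On the way, in this order (a step that is already met when the one before it is completed fails the run):
1. a first frame is caught beneath both catches, the carriage still drawn out (((z of frame_a in the frame of mouth between -0.035 and -0.005 m and angle between frame_a's own z axis and vertical below 0.07 rad and x of frame_a in the frame of mouth between -0.004 and 0.004 m and y of frame_a in the frame of mouth between -0.004 and 0.004 m) or (z of frame_b in the frame of mouth between -0.035 and -0.005 m and angle between frame_b's own z axis and vertical below 0.07 rad and x of frame_b in the frame of mouth between -0.004 and 0.004 m and y of frame_b in the frame of mouth between -0.004 and 0.004 m) or (z of frame_c in the frame of mouth between -0.035 and -0.005 m and angle between frame_c's own z axis and vertical below 0.07 rad and x of frame_c in the frame of mouth between -0.004 and 0.004 m and y of frame_c in the frame of mouth between -0.004 and 0.004 m)) and value of joint carriage above 0.09 m), for 0.2 s.
2. a second frame is caught above the first, the carriage still drawn out ((((z of frame_a in the frame of mouth between -0.035 and -0.005 m and angle between frame_a's own z axis and vertical below 0.07 rad and x of frame_a in the frame of mouth between -0.004 and 0.004 m and y of frame_a in the frame of mouth between -0.004 and 0.004 m) and (z of frame_b in the frame of mouth between -0.035 and -0.005 m and angle between frame_b's own z axis and vertical below 0.07 rad and x of frame_b in the frame of mouth between -0.004 and 0.004 m and y of frame_b in the frame of mouth between -0.004 and 0.004 m)) or ((z of frame_a in the frame of mouth between -0.035 and -0.005 m and angle between frame_a's own z axis and vertical below 0.07 rad and x of frame_a in the frame of mouth between -0.004 and 0.004 m and y of frame_a in the frame of mouth between -0.004 and 0.004 m) and (z of frame_c in the frame of mouth between -0.035 and -0.005 m and angle between frame_c's own z axis and vertical below 0.07 rad and x of frame_c in the frame of mouth between -0.004 and 0.004 m and y of frame_c in the frame of mouth between -0.004 and 0.004 m)) or ((z of frame_b in the frame of mouth between -0.035 and -0.005 m and angle between frame_b's own z axis and vertical below 0.07 rad and x of frame_b in the frame of mouth between -0.004 and 0.004 m and y of frame_b in the frame of mouth between -0.004 and 0.004 m) and (z of frame_c in the frame of mouth between -0.035 and -0.005 m and angle between frame_c's own z axis and vertical below 0.07 rad and x of frame_c in the frame of mouth between -0.004 and 0.004 m and y of frame_c in the frame of mouth between -0.004 and 0.004 m))) and value of joint carriage above 0.09 m), for 0.2 s.
3. all three frames are caught in the magazine, the carriage still drawn out (z of frame_a in the frame of mouth between -0.035 and -0.005 m and angle between each of frame_a, frame_b, frame_c's own z axis and vertical below 0.07 rad and x of frame_a in the frame of mouth between -0.004 and 0.004 m and y of frame_a in the frame of mouth between -0.004 and 0.004 m and z of frame_b in the frame of mouth between -0.035 and -0.005 m and x of frame_b in the frame of mouth between -0.004 and 0.004 m and y of frame_b in the frame of mouth between -0.004 and 0.004 m and z of frame_c in the frame of mouth between -0.035 and -0.005 m and x of frame_c in the frame of mouth between -0.004 and 0.004 m and y of frame_c in the frame of mouth between -0.004 and 0.004 m and value of joint carriage above 0.09 m), for 0.2 s.
At the end, for the whole second after the job is handed in: All three frames lie in the magazine glass side up, level (within 4 degrees), within 4 mm of its axis, each with its top face no more than 2 mm above the undersides of the catches, at rest and let go; the carriage is home (within 4 mm of its stop) (z of frame_a in the frame of mouth between -0.035 and -0.005 m and angle between each of frame_a, frame_b, frame_c's own z axis and vertical below 0.07 rad and x of frame_a in the frame of mouth between -0.004 and 0.004 m and y of frame_a in the frame of mouth between -0.004 and 0.004 m and z of frame_b in the frame of mouth between -0.035 and -0.005 m and x of frame_b in the frame of mouth between -0.004 and 0.004 m and y of frame_b in the frame of mouth between -0.004 and 0.004 m and z of frame_c in the frame of mouth between -0.035 and -0.005 m and x of frame_c in the frame of mouth between -0.004 and 0.004 m and y of frame_c in the frame of mouth between -0.004 and 0.004 m and value of joint carriage below 0.004 m and linear speed of each of frame_a, frame_b, frame_c below 0.02 m/s); the robot touches nothing.
It fails at once if the dish insert or the test plate in the tray is moved by more than 20 mm (distance of any of dish_insert, test_plate from where it was at the start of the episode above 0.02 m).
It fails at once if the oil bottle or the pencil is moved by more than 30 mm (distance of any of oil_bottle, pencil from where it was at the start of the episode above 0.03 m).
It also fails if it takes over 72 s, if anything falls off the work surface, if the arm or the gripper's body presses on something with over 40 N, if the wrist force passes 120 N, or if a joint passes its speed limit or range.

### The arm

A 6-joint arm with a two-finger parallel gripper is mounted at the origin on the work surface. World frame = base frame: x ahead of the robot, y to its left, z up, the work surface at z = 0. Lengths are in m, angles in rad, forces in N, time in s.
With the tool pointing down it reaches from about 0.35 to 0.95 m from the base axis. Payload 17.4 kg.
Tool frame: the origin (TCP) lies on the centre line of the jaws, within the pads' length; the fingertips stand manip.tip_reach ahead of it and the grasp point (between the pads) lies 2 mm behind it (manip.tip_reach is the distance from the TCP to the fingertips, in m); z points along the fingers, y is the direction in which the jaws open and shut (so a half turn about z gives the same grasp; the last joint's range is limited). The gripper opens to 93 mm and grips with 3 to 60 N. Pads are 15 mm wide; open, the fingers measure 128 mm over their backs; the gripper's body (75 mm by 188 mm) begins 65 mm behind the grasp point.
Start: joints at [-0.038, 0.116, 1.442, -0, 1.584, -0.038], TCP at [0.675, -0, 0.236] pointing down, gripper open.
Joint ranges: [-2.83, 2.83], [-0.83, 2.19], [0.07, 2.5], [-1.14, 4.28], [0.01, 3], [-2.97, 2.97]. Speed limits (rad/s): [1.89, 1.89, 2.22, 3.14, 3.14, 3.14].

### API

Orientations are given as a unit quaternion [x, y, z, w].
In Python, from plant import manip, get_image, job, look_for, trace gives the robot as it stands.
- The arm moves only by the shell command python3 -m jog 'ROWS' [OPENING]. ROWS is JSON, a list of rows, each an object of numbers: "tx", "ty", "tz": the shift along the tool's x, y, z in m; "spin": the turn about the tool's z in degrees. A call has exactly 10 rows; each row is the pose to reach, as a shift and turn from the pose measured when the call began, along the tool's axes at that moment; what a row does not reach only later rows make up. A row lasts 1/12 s, in which the tool goes at most 41.7 mm and 7.16 degrees, less where a joint would pass 70% of its speed; a pose out of reach is approached as far as the arm can. A call with a gripper value outside its range is refused whole. OPENING is the gripper command: -1 is shut, 1 is fully open, values between are in proportion, set as the call begins (- or left out, the last holds). The fingers move at their own pace and stop on an object; the grip force is fixed at half the most. Time passes only in rows, so rows that repeat a pose let the fingers close, or fill a call up. It gives the time, the measured TCP pose, the force and the opening at its end, in the units of the state.
- manip.observe(): the state, without advancing time (a new reading comes with each control period).
- get_image(name): name is "scene" or "side" or "wrist"; returns a dict with "img" (420x560x3 uint8, red, green, blue), "z_map" (420x560 float32, m along the optical axis (not along the pixel's ray), 0 where there is no reading), "vertical_fov" (degrees; the focal length in pixels is half the picture's height over the tangent of half this angle, whatever the lens; pixels are square), "cx", "cy" (the principal point, pixels), "position" and "rotation" of the camera in the world. Camera axes: x right, y down, z forward; pixel columns grow to the right and rows downward; lengths in m; the calibration is good to about 2 mm. A picture is of the moment at which its call begins.
- job.job_done(): hands the job in, once; it reports no verdict.
Trained networks look in the newest picture that a camera, given by its name, has taken for a name from the list of things; names that differ only in an ending like _2 or _b are one class to them, and where a whole thing is asked for, a point or a joint stands for the part that bears it (a point fixed in the world has none). Each returns a list of dicts, best first, with "conf" (0 to 1); they miss things now and then, are a little off and sometimes report something else, mostly with a low value. They report only what shows in the picture. A call takes as long as a camera call. They do not tell look-alikes from the thing itself.
- look_for(name, camera): "bbox" ([centre column, centre row, width, height] in pixels, round what is visible of it).
- trace(name, camera): "region" (420x560 bool, what is visible of it) and "bbox" ([centre column, centre row, width, height] in pixels, round what is visible of it).
The state is a dict: "time": time; "joints": joint angles; "joint_vel": joint speeds; "joint_efforts": joint torques, N m; "position": TCP position; "tcp_rot": TCP orientation; "force": force on the tool from outside, world axes, zero at the start; "moment": the same for the moment, N m; "width": opening from 0.0 (shut) to 1.0 (fully open).
Only numpy, scipy, OpenCV 4.12 (cv2) and the standard library are available. Lean on these libraries where they do the work, as an engineer would, in place of code of your own. Each camera call takes 0.05 s, during which the arm holds its last target. There are 200 camera calls.

## Working session

There is one attempt and no reset: what is moved stays moved. The work goes in short steps, Python scripts to look and compute and a shell command to move; the robot and the scene stay as the last step left them, time stands still between calls to the robot, and variables do not carry over. Pictures are saved under pics/ and viewed, about 8 in all and at most 12, crops included, and the job is handed in when it is done.

```bash
ls; mkdir -p pics
cat > h.py <<'E'
import numpy as np,cv2
from plant import manip,get_image,job,look_for,trace
def cam(n):
    d=get_image(n);d['f']=d['img'].shape[0]/2/np.tan(np.radians(d['vertical_fov'])/2)
    R=np.array(d['rotation'],float)
    if R.shape!=(3,3):
        from scipy.spatial.transform import Rotation as Ro
        R=Ro.from_quat(R).as_matrix()
    d['R']=R;return d
def cloud(d):
    z=d['z_map'];v,u=np.mgrid[:z.shape[0],:z.shape[1]]
    p=np.stack([(u-d['cx'])/d['f']*z,(v-d['cy'])/d['f']*z,z],-1)
    w=p@d['R'].T+np.array(d['position']);w[z==0]=np.nan;return w
def save(n,img,s=1):
    cv2.imwrite('pics/'+n,cv2.resize(np.ascontiguousarray(img[...,::-1]),None,fx=s,fy=s,interpolation=cv2.INTER_CUBIC))
E
python3 - <<'E'
from h import *
o=manip.observe();print(o,manip.tip_reach)
ims=[]
for n in ('scene','side'):
    d=cam(n);w=cloud(d);print(n,d['position'],d['vertical_fov'])
    ims.append(d['img'])
    for k in ('frame_a','tray','mouth','bar','loader','dish_insert','test_plate','oil_bottle','pencil'):
        for r in trace(k,n)[:5]:
            p=w[r['region']];print(k,round(r['conf'],2),np.round(r['bbox']),np.round(np.nanmedian(p,0),3))
save('s1.png',ims[0],1.4);save('s2.png',ims[1],1.4)
E
```

```text
pics
{'time': 0.0, 'joints': array([-3.78099123e-02,  1.16459279e-01,  1.44225009e+00, -6.79837344e-06,
        1.58401015e+00, -3.78139888e-02]), 'joint_vel': array([-0.00030552,  0.00048087,  0.00057538,  0.00087823, -0.00051747,
       -0.0014092 ]), 'joint_efforts': array([-2.39607485e-03, -7.21266031e+01, -6.22611737e+01,  7.77577632e-02,
        2.38535833e-02, -2.17692599e-05]), 'position': array([ 6.74814278e-01, -1.05371503e-05,  2.34932603e-01]), 'tcp_rot': array([ 7.07105258e-01,  7.07108080e-01, -3.85554119e-04, -4.10872701e-04]), 'force': array([-0.24808507, -0.08908117, -1.21708069]), 'moment': array([ 0.0518111 , -0.02506036,  0.01073138]), 'width': 0.9992430107157183} 0.017
scene [ 1.13282726 -0.84702698  0.69588164] 44.97849009505167
frame_a 0.96 [147. 266.  41.  27.] [ 0.496 -0.25   0.014]
frame_a 0.96 [197. 302.  41.  27.] [ 0.648 -0.279  0.006]
frame_a 0.87 [193. 238.  36.  23.] [ 0.513 -0.128  0.015]
frame_a 0.65 [172. 249.  38.  26.] [ 0.504 -0.186  0.015]
tray 0.73 [144. 273. 161. 104.] [ 0.506 -0.296  0.004]
mouth 0.89 [288. 179.  78.  39.] [0.579 0.168 0.046]
[... 669 characters left out ...]
1  -0.13   0.015]
frame_a 0.61 [246. 323.  50.  22.] [ 0.498 -0.187  0.015]
frame_a 0.3 [256. 348.  82. 143.] [ 0.498 -0.268  0.004]
tray 0.56 [253. 349.  74. 142.] [ 0.497 -0.267  0.004]
mouth 0.88 [237. 187.  78.  50.] [0.558 0.165 0.047]
bar 0.84 [238. 186.  81.  59.] [0.557 0.165 0.047]
loader 0.75 [221. 161. 115. 113.] [0.539 0.334 0.07 ]
loader 0.42 [255. 417.  44.   6.] [ 0.482 -0.359  0.014]
dish_insert 0.66 [248. 385.  42.  27.] [ 0.481 -0.313  0.016]
test_plate 0.7 [255. 415.  45.  10.] [ 0.484 -0.361  0.014]
test_plate 0.47 [245. 297.  42.  17.] [ 0.508 -0.13   0.015]
oil_bottle 0.48 [339. 223.  12.  26.] [0.753 0.005 0.033]
pencil 0.81 [393. 306.  70.  37.] [ 0.778 -0.227  0.006]
```

View pics/s1.png

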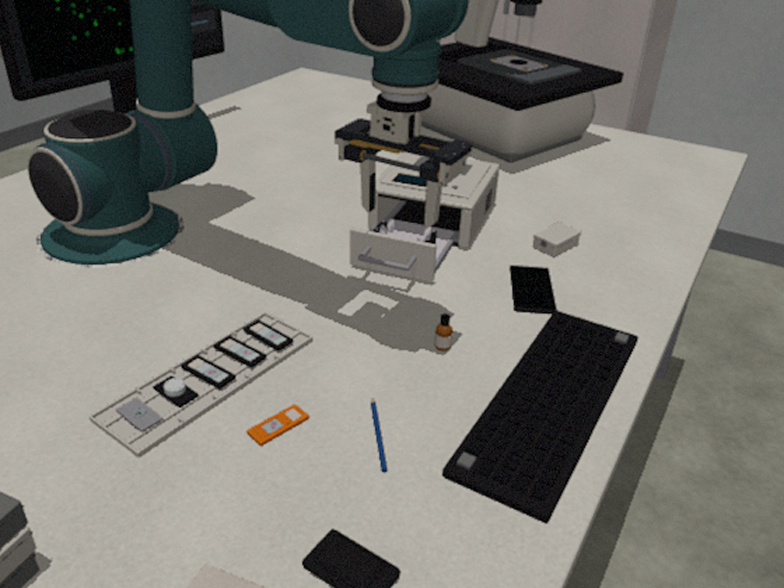

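View pics/s2.png

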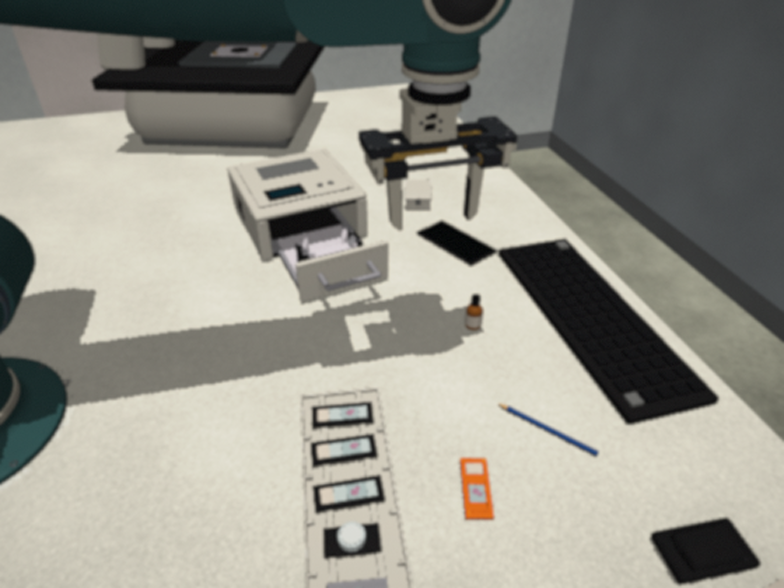

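Three black slide frames sit in the tray at scene px (193,238), (172,249) and (147,266). Candidates to reject are the orange look-alike at (197,302), the dish insert at (125,281) and the steel test plate at about (98,295). I'll go above the tray for a close check with the wrist camera.

```bash
python3 -m jog '[{"tx":-0.02,"ty":-0.015,"spin":7},{"tx":-0.04,"ty":-0.035,"spin":14},{"tx":-0.07,"ty":-0.06,"spin":21},{"tx":-0.10,"ty":-0.085,"spin":28},{"tx":-0.13,"ty":-0.11,"spin":35},{"tx":-0.15,"ty":-0.13,"spin":42},{"tx":-0.17,"ty":-0.15,"spin":49},{"tx":-0.18,"ty":-0.165,"spin":56},{"tx":-0.19,"ty":-0.17,"spin":63},{"tx":-0.19,"ty":-0.17,"spin":70}]' -0.05
python3 -m jog '[{"spin":7},{"spin":14},{"spin":21},{"spin":28},{"spin":28},{"spin":28},{"spin":28},{"spin":28},{"spin":28},{"spin":28}]'
cat >> h.py <<'E'
def frames(n,save_as=None):
    d=cam(n);w=cloud(d);out=[]
    for r in trace('frame_a',n):
        m=r['region'];p=w[m];p=p[np.isfinite(p[:,0])]
        if len(p)<50: continue
        zt=np.median(p[:,2]);p=p[abs(p[:,2]-zt)<.004]
        (c,s,a)=cv2.minAreaRect((p[:,:2]*1000).astype(np.float32))
        if s[0]<s[1]: s=(s[1],s[0]);a-=90
        a=(a+90)%180-90
        rgb=d['img'][m].mean(0)
        print(round(r['conf'],2),'bbox',np.round(r['bbox']),'c',np.round(c,1),'z',round(zt*1000,1),'size',np.round(s,1),'yaw',round(a,1),'rgb',rgb.round())
    if save_as: save(save_as,d['img'],1.2)
    return d,w
E
python3 - <<'E'
from h import *
d,w=frames('wrist','w1.png')
print(d['position'],d['R'].round(2));o=manip.observe();print(o['position'],o['tcp_rot'],o['joints'])
E
```

```text
0.96 bbox [118. 294.  27.  27.] c [ 476.6 -112.3] z 15.4 size [41.5 21.7] yaw 42.3 rgb [69. 66. 63.]
0.92 bbox [265. 395.  47.  48.] c [ 647.3 -272.2] z 5.9 size [78.8 33.8] yaw 73.5 rgb [129.  88.  65.]
0.88 bbox [151. 388.  47.  30.] c [ 506.9 -248.5] z 15.1 size [56.4 35.3] yaw -3.1 rgb [73. 75. 75.]
0.6 bbox [168. 356.  16.   2.] c [ 532.3 -200.9] z 15.5 size [17.   5.1] yaw -3.2 rgb [61. 59. 57.]
[0.67529818 0.07296742 0.38425835] [[ 1.   -0.   -0.  ]
 [-0.   -0.97 -0.26]
 [-0.    0.26 -0.97]]
[ 6.75003172e-01 -4.40101252e-06  2.35623251e-01] [ 7.07106364e-01  7.07107198e-01 -2.41751677e-05 -1.21552620e-05] [-3.77851044e-02  1.16027815e-01  1.44160664e+00 -1.89291609e-05
  1.58400890e+00 -3.77865339e-02]$[0]: bad value
$[0]: bad value
```

View pics/w1.png

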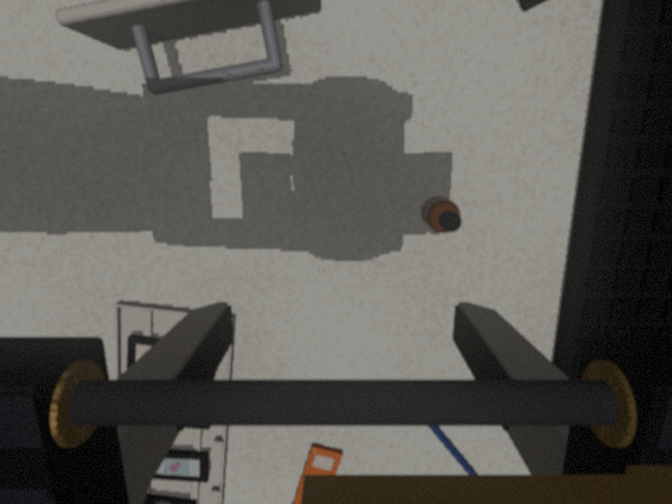

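The rows were refused because they need every field. The picture shows the wrist view from the start pose, with the bar at (180,75) and the bottle at (370,180). I'm resending with all the keys.

```bash
python3 -m jog '[{"tx":-0.02,"ty":-0.015,"tz":0,"spin":7},{"tx":-0.04,"ty":-0.035,"tz":0,"spin":14},{"tx":-0.07,"ty":-0.06,"tz":0,"spin":21},{"tx":-0.10,"ty":-0.085,"tz":0,"spin":28},{"tx":-0.13,"ty":-0.11,"tz":0,"spin":35},{"tx":-0.15,"ty":-0.13,"tz":0,"spin":42},{"tx":-0.17,"ty":-0.15,"tz":0,"spin":49},{"tx":-0.18,"ty":-0.165,"tz":0,"spin":56},{"tx":-0.19,"ty":-0.17,"tz":0,"spin":63},{"tx":-0.19,"ty":-0.17,"tz":0,"spin":70}]' -0.05
python3 -m jog '[{"tx":0,"ty":0,"tz":0,"spin":7},{"tx":0,"ty":0,"tz":0,"spin":14},{"tx":0,"ty":0,"tz":0,"spin":21},{"tx":0,"ty":0,"tz":0,"spin":28},{"tx":0,"ty":0,"tz":0,"spin":28},{"tx":0,"ty":0,"tz":0,"spin":28},{"tx":0,"ty":0,"tz":0,"spin":28},{"tx":0,"ty":0,"tz":0,"spin":28},{"tx":0,"ty":0,"tz":0,"spin":28},{"tx":0,"ty":0,"tz":0,"spin":28}]'
python3 - <<'E'
from h import *
d,w=frames('wrist','w2.png')
print(d['position']);o=manip.observe();print(o['position'],o['tcp_rot'],o['joints'],o['width'])
d,w=frames('side')
d=cam('scene');np.savez('sc.npz',img=d['img'],w=cloud(d))
save('mag1.png',d['img'][120:230,220:360],5)
E
```

```text
time: 1.93
position: [0.5039, -0.1916, 0.2361]
tcp_rot: [0.985, 0.17, 0.0, 0.0]
force: [-0.1, 0.1, -0.4]
width: 0.475
time: 2.77
position: [0.5039, -0.1915, 0.2361]
tcp_rot: [0.997, -0.073, 0.0, 0.0]
force: [0.2, -0.0, 0.1]
width: 0.477
0.8 bbox [224. 193.  35.  77.] c [ 509.9 -124.8] z 15.3 size [83.7 34.2] yaw -9.3 rgb [63. 63. 62.]
0.79 bbox [339. 195.  37.  86.] c [ 492.6 -247.3] z 15.3 size [84. 34.] yaw -4.5 rgb [76. 76. 75.]
0.69 bbox [278. 194.  39.  79.] c [ 499.9 -182.7] z 15.3 size [84.2 33.9] yaw -5.3 rgb [64. 64. 62.]
0.62 bbox [350.  35.  89.  46.] c [ 646.3 -275.2] z 6.1 size [83.7 34.4] yaw 73.8 rgb [152. 112.  87.]
[ 0.57547717 -0.20115266  0.38473512]
[ 0.50385178 -0.19154036  0.23607785] [ 9.97309463e-01 -7.33050691e-02  3.06736658e-04  3.28937203e-04] [-4.10383243e-01 -1.83064999e-01  1.73258334e+00 -4.18097923e-04
  1.59127781e+00  1.30714613e+00] 0.4704496551175558
0.93 bbox [244. 324.  46.  28.] c [ 497.6 -187. ] z 15.4 size [82.2 35.1] yaw -6.5 rgb [74. 75. 72.]
0.74 bbox [245. 298.  43.  22.] c [ 509.  -128.1] z 15.1 size [82.9 36.5] yaw -9.3 rgb [79. 78. 75.]
0.67 bbox [248. 350.  48.  23.] c [ 491.2 -250.3] z 15.4 size [83.7 35.7] yaw -4.7 rgb [92. 92. 88.]
0.67 bbox [338. 350.  25.  42.] c [ 644.9 -277.8] z 6.3 size [86. 34.] yaw 73.3 rgb [216. 140.  92.]
```

View pics/w2.png

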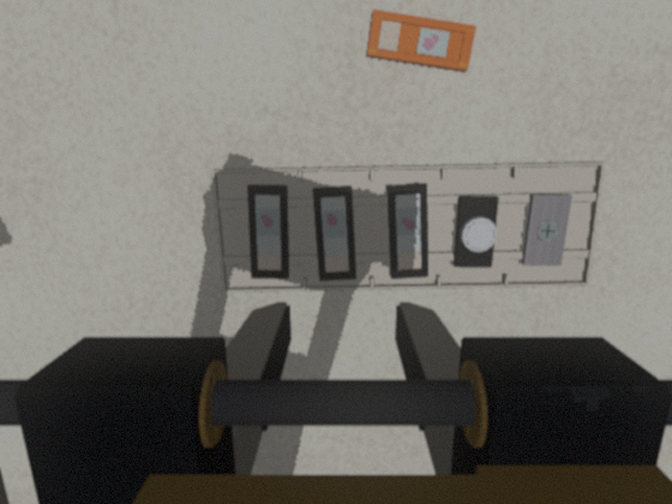

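All three frames are confirmed in the wrist view: black with glass and label, at px about (224,193), (278,194) and (339,195). Sizes are 84x34 with tops at about 15.3 mm, which fits. I'm picking the one nearest the loader first.

```bash
cat >> h.py <<'E'
def go(x,y,z,yaw):
    from scipy.spatial.transform import Rotation as Ro
    o=manip.observe();R=Ro.from_quat(o['tcp_rot']).as_matrix()
    t=R.T@(np.array([x,y,z])-o['position']);cur=np.degrees(np.arctan2(R[1,0],R[0,0]))
    print('go: t',t.round(4),'spin',round(cur-yaw,1),'cur',cur.round(2),o['position'].round(4))
E
python3 -m jog '[{"tx":-0.002,"ty":-0.033,"tz":0.01,"spin":0.9},{"tx":-0.004,"ty":-0.065,"tz":0.03,"spin":0.9},{"tx":-0.004,"ty":-0.065,"tz":0.06,"spin":0.9},{"tx":-0.004,"ty":-0.065,"tz":0.09,"spin":0.9},{"tx":-0.004,"ty":-0.065,"tz":0.12,"spin":0.9},{"tx":-0.004,"ty":-0.065,"tz":0.14,"spin":0.9},{"tx":-0.004,"ty":-0.065,"tz":0.155,"spin":0.9},{"tx":-0.004,"ty":-0.065,"tz":0.16,"spin":0.9},{"tx":-0.004,"ty":-0.065,"tz":0.16,"spin":0.9},{"tx":-0.004,"ty":-0.065,"tz":0.16,"spin":0.9}]'
python3 - <<'E'
from h import *
frames('wrist','w3.png')
go(.5095,-.1265,.024,-9.3)
E
```

```text
time: 3.85
position: [0.5099, -0.1269, 0.0769]
tcp_rot: [0.997, -0.081, 0.001, 0.0]
force: [0.2, -0.8, 1.0]
width: 0.477
0.92 bbox [483. 226.  69. 119.] c [ 497.9 -247.8] z 15.1 size [74.1 35.4] yaw -4.9 rgb [106. 107. 105.]
0.86 bbox [376. 229.  56. 113.] c [ 505.5 -183.2] z 15.2 size [73.4 34. ] yaw -5.1 rgb [73. 74. 73.]
0.57 bbox [285. 238.  55. 129.] c [ 510.3 -124.8] z 15.3 size [84.4 34. ] yaw -9.2 rgb [67. 67. 66.]
go: t [-0.0009 -0.0004  0.0534] spin -0.0 cur -9.33 [ 0.5102 -0.127   0.0774]
```

View pics/w3.png

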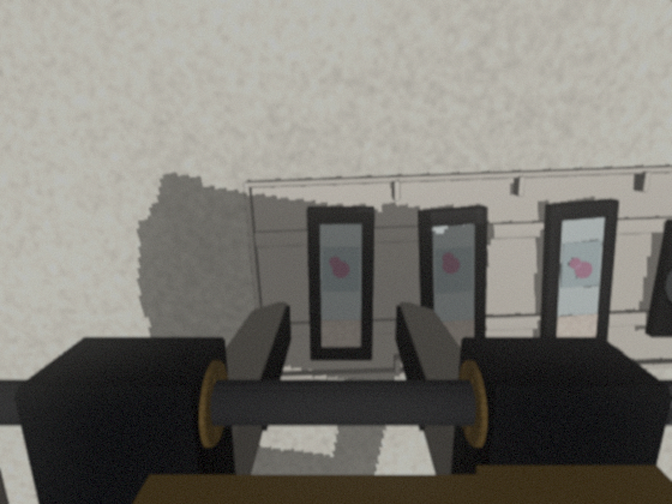

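The crop shows the frame centred between the fingers (frame column about 341, finger midpoint about 343). Descend and grip.

```bash
python3 -m jog '[{"tx":-0.001,"ty":0,"tz":0.02,"spin":0},{"tx":-0.001,"ty":0,"tz":0.035,"spin":0},{"tx":-0.001,"ty":0,"tz":0.046,"spin":0},{"tx":-0.001,"ty":0,"tz":0.052,"spin":0},{"tx":-0.001,"ty":0,"tz":0.053,"spin":0},{"tx":-0.001,"ty":0,"tz":0.053,"spin":0},{"tx":-0.001,"ty":0,"tz":0.053,"spin":0},{"tx":-0.001,"ty":0,"tz":0.053,"spin":0},{"tx":-0.001,"ty":0,"tz":0.053,"spin":0},{"tx":-0.001,"ty":0,"tz":0.053,"spin":0}]'
python3 -m jog '[{"tx":0,"ty":0,"tz":0,"spin":0},{"tx":0,"ty":0,"tz":0,"spin":0},{"tx":0,"ty":0,"tz":0,"spin":0},{"tx":0,"ty":0,"tz":0,"spin":0},{"tx":0,"ty":0,"tz":0,"spin":0},{"tx":0,"ty":0,"tz":0,"spin":0},{"tx":0,"ty":0,"tz":0,"spin":0},{"tx":0,"ty":0,"tz":0,"spin":0},{"tx":0,"ty":0,"tz":0,"spin":0},{"tx":0,"ty":0,"tz":0,"spin":0}]' -1
```

```text
time: 4.78
position: [0.5095, -0.1269, 0.0249]
tcp_rot: [0.997, -0.081, 0.002, 0.001]
force: [0.5, 0.3, -0.6]
width: 0.473
time: 5.62
position: [0.5096, -0.1269, 0.025]
tcp_rot: [0.997, -0.081, 0.002, 0.001]
force: [-0.9, 0.2, 4.9]
width: 0.356
```

Run:
```python
from h import *
go(.5095,-.1265,.024,-9.3)
print(manip.observe()['width'])
go(.555,.10,.236,-5)
```

```text
go: t [-0.0002 -0.0004  0.001 ] spin -0.0 cur -9.33 [ 0.5096 -0.1269  0.025 ]
0.35577482207060146
go: t [ 0.0087 -0.2311 -0.2111] spin -4.3 cur -9.33 [ 0.5096 -0.1269  0.025 ]
```

```bash
python3 -m jog '[{"tx":0,"ty":0,"tz":-0.02,"spin":0},{"tx":0,"ty":0,"tz":-0.05,"spin":0},{"tx":0,"ty":-0.005,"tz":-0.09,"spin":0},{"tx":-0.01,"ty":-0.03,"tz":-0.12,"spin":0},{"tx":-0.02,"ty":-0.07,"tz":-0.14,"spin":0},{"tx":-0.03,"ty":-0.11,"tz":-0.16,"spin":0},{"tx":-0.04,"ty":-0.15,"tz":-0.18,"spin":0},{"tx":-0.05,"ty":-0.19,"tz":-0.2,"spin":0},{"tx":-0.06,"ty":-0.225,"tz":-0.21,"spin":0},{"tx":-0.07,"ty":-0.26,"tz":-0.21,"spin":0}]'
python3 -m jog '[{"tx":0,"ty":-0.01,"tz":0,"spin":0},{"tx":0,"ty":-0.02,"tz":0,"spin":0},{"tx":0,"ty":-0.02,"tz":0,"spin":0},{"tx":0,"ty":-0.02,"tz":0,"spin":0},{"tx":0,"ty":-0.02,"tz":0,"spin":0},{"tx":0,"ty":-0.02,"tz":0,"spin":0},{"tx":0,"ty":-0.02,"tz":0,"spin":0},{"tx":0,"ty":-0.02,"tz":0,"spin":0},{"tx":0,"ty":-0.02,"tz":0,"spin":0},{"tx":0,"ty":-0.02,"tz":0,"spin":0}]'
python3 - <<'E'
from h import *
d,w=frames('wrist','w4.png');np.savez('wr.npz',img=d['img'],w=w)
for k in ('mouth','guide','catch_at_l','catch_at_r','bar','follower','loader'):
    for r in look_for(k,'wrist')[:3]:
        u,v,a,b=r['bbox'];print(k,round(r['conf'],2),np.round(r['bbox']),w[int(v),int(u)].round(4))
go(.5,.1,.236,-5)
E
```

```text
time: 6.45
position: [0.4826, 0.1362, 0.2364]
tcp_rot: [0.997, -0.082, 0.003, 0.0]
force: [1.5, -0.6, -0.2]
width: 0.36
time: 7.28
position: [0.4859, 0.1557, 0.2364]
tcp_rot: [0.997, -0.082, 0.003, 0.0]
force: [0.4, 0.4, -0.5]
width: 0.356
0.74 bbox [286. 253.  76. 131.] c [495.8 155. ] z 226.5 size [65.8 34.1] yaw -9.2 rgb [63. 64. 64.]
mouth 0.56 [188. 131.  55.  86.] [0.5646 0.2356 0.0457]
mouth 0.5 [191. 120. 271. 237.] [0.5738 0.2305 0.0459]
guide 0.88 [192. 119. 270. 238.] [0.5736 0.2296 0.0462]
catch_at_l 0.7 [192. 118. 269. 236.] [0.5755 0.2299 0.0468]
catch_at_r 0.7 [192. 118. 269. 236.] [0.5755 0.2299 0.0468]
bar 0.97 [193. 117. 268. 234.] [0.5762 0.2285 0.0441]
follower 0.56 [188. 130.  54.  85.] [0.5655 0.2354 0.0457]
loader 0.77 [165. 160. 325. 320.] [0.5407 0.2753 0.0116]
loader 0.55 [527. 122.  58. 114.] [ 0.5158 -0.1024  0.0039]
go: t [0.023  0.0529 0.0005] spin -4.4 cur -9.36 [0.4859 0.156  0.2364]
```

View pics/w4.png

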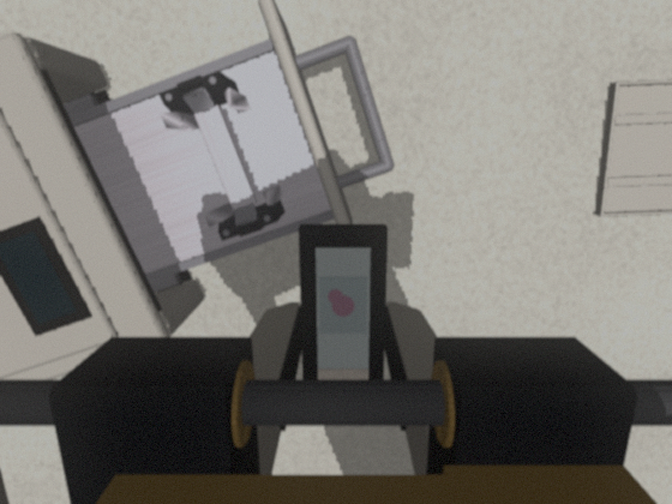

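The picture shows the magazine with its black end towers at wrist px (167,80) and (208,182), the follower between them, the panel at about (255,90), and the held frame level at (286,253). Next I'll compute the magazine pose from the point cloud.

Run:
```python
from h import *
z=np.load('wr.npz');w=z['w'];img=z['img'].astype(int)
def show(n,m):
    p=w[m][:,:2]*1000
    c,s,a=cv2.minAreaRect(p.astype(np.float32));print(n,len(p),'c',np.round(c,1),'size',np.round(s,1),'ang',round(a,1),'mean',p.mean(0).round(1));return np.array(c)
v,u=np.mgrid[:420,:560]
reg=(u>120)&(u<262)&(v<225)&(u+0.0*v<250)
hz=np.histogram(w[...,2][reg&np.isfinite(w[...,2])],bins=np.arange(.0,.1,.003));print([(round(b*1000),int(c)) for c,b in zip(*hz)])
top=reg&(w[...,2]>.0615)&(w[...,2]<.069)&(img.sum(2)<240)&(u<250)
n,l,st,ce=cv2.connectedComponentsWithStats(top.astype(np.uint8))
C=[]
for i in range(1,n):
    if st[i,4]>60: print(st[i]);C.append(show('tower',l==i))
fol=(w[...,2]>.040)&(w[...,2]<.050)&reg
n,l,st,ce=cv2.connectedComponentsWithStats(fol.astype(np.uint8))
for i in range(1,n):
    if st[i,4]>100: print(st[i]);show('fol',l==i)
pan=(w[...,2]>.080)&(w[...,2]<.088)&(u>200)&(u<300)&(v<190)
show('panel',pan)
bar=(w[...,2]>.044)&(w[...,2]<.06)&(u>240)&(u<340)&(v<160); show('bar',bar)
vis=np.full((260,360,3),255,np.uint8);vis[:]=img[:260,:360].astype(np.uint8)
vis[top]=[255,0,0];vis[fol]=[0,255,0];vis[pan]=[0,0,255];vis[bar]=[255,255,0]
save('seg.png',vis,2)
```

```text
[(0, 2493), (3, 0), (6, 3), (9, 8368), (12, 4970), (15, 1570), (18, 69), (21, 58), (24, 72), (27, 62), (30, 76), (33, 75), (36, 78), (39, 81), (42, 450), (45, 1667), (48, 203), (51, 402), (54, 484), (57, 651), (60, 861), (63, 173), (66, 10), (69, 10), (72, 9), (75, 8), (78, 53), (81, 864), (84, 206), (87, 0), (90, 0), (93, 0), (96, 0)]
[ 162   88   52   88 1885]
fol 1885 c [562.2 236.4] size [78.5 20.3] ang 9.4 mean [563.7 236.3]
panel 2417 c [578.9 166.3] size [154.9  10.1] ang 9.7 mean [583.3 166.9]
bar 2339 c [583.8 139.4] size [114.3  45. ] ang 9.7 mean [583.2 132.2]Traceback (most recent call last):
  File "<stdin>", line 22, in <module>
IndexError: boolean index did not match indexed array along axis 0; size of axis is 260 but size of corresponding boolean axis is 420
```

The follower rectangle comes out at 78.5 x 20.3 mm, matching 78 x 20, so the magazine is at about (562, 236) mm with yaw about 9.6°. I'll align the tool to that yaw, step back along its x, and re-measure the magazine and held frame in one image.

```bash
python3 -m jog '[{"tx":-0.01,"ty":-0.02,"tz":0.01,"spin":-6},{"tx":-0.02,"ty":-0.04,"tz":0.02,"spin":-12},{"tx":-0.023,"ty":-0.055,"tz":0.03,"spin":-17},{"tx":-0.023,"ty":-0.0615,"tz":0.036,"spin":-19},{"tx":-0.023,"ty":-0.0615,"tz":0.036,"spin":-19},{"tx":-0.023,"ty":-0.0615,"tz":0.036,"spin":-19},{"tx":-0.023,"ty":-0.0615,"tz":0.036,"spin":-19},{"tx":-0.023,"ty":-0.0615,"tz":0.036,"spin":-19},{"tx":-0.023,"ty":-0.0615,"tz":0.036,"spin":-19},{"tx":-0.023,"ty":-0.0615,"tz":0.036,"spin":-19}]'
cat >> h.py <<'E'
def magview(name=None):
    from scipy.spatial.transform import Rotation as Ro
    d=cam('wrist');w=cloud(d);o=manip.observe();R=Ro.from_quat(o['tcp_rot']).as_matrix()
    t=(w-o['position'])@R*1000   # tool-frame mm
    print('tcp',o['position'].round(4),'yaw',np.degrees(np.arctan2(R[1,0],R[0,0])).round(2))
    def rect(n,m):
        k,l,st,_=cv2.connectedComponentsWithStats(m.astype(np.uint8));i=1+np.argmax(st[1:,4]);m=l==i
        c,s,a=cv2.minAreaRect(t[m][:,:2].astype(np.float32))
        if s[0]<s[1]: s=s[::-1];a-=90
        a=(a+90)%180-90
        print(n,st[i],'tool xy',np.round(c,1),'size',np.round(s,1),'ang',round(a,2),'z',w[m][:,2].mean().round(4),'world',w[m].mean(0).round(4),'med',np.median(t[m],0).round(1));return m
    x,y=t[...,0],t[...,1];Z=w[...,2]
    def near(zlo,zhi): return (Z>zlo)&(Z<zhi)&(x<180)
    f=rect('follower',near(.036,.051)&(x>20)&(abs(y)<25))
    r=trace('frame_a','wrist')
    g=None
    for q in r:
        m=q['region']&(abs(t[...,2])<20)&(abs(y)<30)
        if m.sum()>200: g=rect('held',m);break
    img=d['img'].copy();img[f,1]=255
    if g is not None: img[g,0]=255
    if name: save(name,img,1.2)
    return d,w,t
E
python3 - <<'E'
from h import *
magview('w5.png')
E
```

```text
time: 8.57
position: [0.4736, 0.22, 0.2006]
tcp_rot: [0.997, 0.083, 0.003, 0.001]
force: [-0.8, 0.1, -0.3]
width: 0.363
tcp [0.4735 0.22   0.2005] yaw 9.59
follower [ 272   44   25  107 2514] tool xy [89.1 -1.9] size [80.8 19.5] ang -0.38 z 0.0458 world [0.5636 0.2367 0.0458] med [ 91.5  -2.  155.4]
held [ 249  187   74  130 9158] tool xy [10.1 -0.8] size [65.7 34.1] ang 0.1 z 0.1908 world [0.4856 0.2229 0.1908] med [13.2 -0.6  9.8]
```

View pics/w5.png

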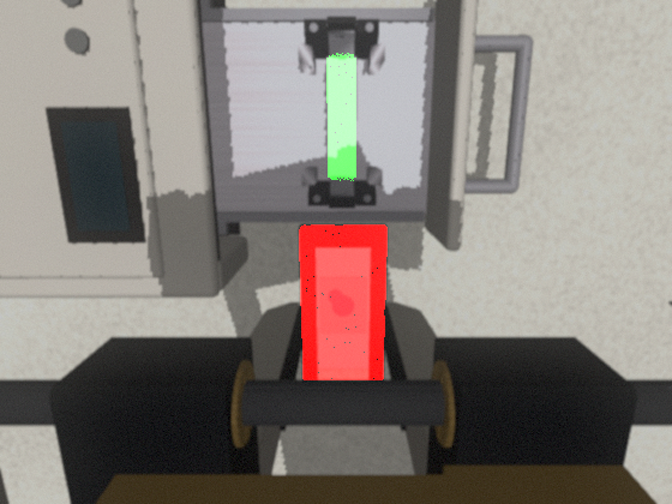

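The green follower mask and red held-frame mask both lie on the right things. I'll pin the x centre from the two towers, which are symmetric.

Run:
```python
from h import *
d,w,t=magview()
img=d['img'].astype(int);x,y,Z=t[...,0],t[...,1],w[...,2]
for lo,hi in ((.048,.054),(.054,.058),(.058,.062),(.062,.068)):
    m=(Z>lo)&(Z<hi)&(x>20)&(x<170)&(abs(y+2)<30)
    for n,s in (('near',m&(x<89)),('far',m&(x>89))):
        for nm,k in (('all',s),('dark',s&(img.sum(2)<200))):
            if k.sum()>20:print(lo,n,nm,k.sum(),'x',np.percentile(x[k],[1,10,50,90,99]).round(1),'y',np.percentile(y[k],[1,50,99]).round(1))
# profile along the midline
m=(abs(y+2)<5)&(x>25)&(x<160)
for a in range(30,156,3):
    k=m&(x>=a)&(x<a+3)
    if k.any(): print(a,k.sum(),(np.median(Z[k])*1000).round(1),int(img[k].sum(1).mean()),end=' | ')
```

```text
tcp [0.4735 0.2202 0.2004] yaw 9.61
follower [ 255   20   64  130 2864] tool xy [98.7 -5.6] size [95.8 48.4] ang 13.36 z 0.0456 world [0.569  0.2374 0.0456] med [ 97.3  -1.3 155.3]
held [ 249  187   74  130 9129] tool xy [10.  -0.9] size [65.6 33.9] ang 0.05 z 0.1906 world [0.4856 0.2231 0.1906] med [13.3 -1.   9.8]
0.048 near all 233 x [34.3 44.  48.  51.1 56. ] y [-22.8  -1.3  19.4]
0.048 near dark 84 x [34.3 34.3 44.8 45.6 45.7] y [-22.7  -1.7  20.3]
0.048 far all 433 x [122.2 125.  131.5 144.2 144.8] y [-25.1  -1.2  22.7]
0.048 far dark 183 x [132.6 132.8 134.4 144.4 144.7] y [-20.1   0.4  19.4]
0.054 near all 313 x [34.2 41.9 44.9 53.  56.3] y [-25.3  -2.1  20.9]
0.054 near dark 136 x [33.4 34.4 42.7 44.1 45.1] y [-23.4  -3.4  20.6]
0.054 far all 464 x [122.3 126.  134.2 137.5 144.6] y [-24.4  -1.9  21.9]
0.054 far dark 194 x [133.5 134.8 135.9 144.4 144.7] y [-22.9  -2.6  19.9]
0.058 near all 673 x [30.7 32.5 39.1 48.6 55.7] y [-25.4  -1.3  22.7]
0.058 near dark 401 x [31.6 32.7 36.8 41.3 42.1] y [-23.9  -2.1  20.6]
0.058 far all 880 x [122.5 129.5 139.3 146.1 147.8] y [-26.1  
[... 380 characters left out ...]
2 282.3 152 | 33 197 190.2 178 | 36 159 191.1 99 | 39 195 190.8 126 | 42 130 186.1 170 | 45 51 55.1 243 | 48 48 51.6 250 | 51 45 46.1 328 | 54 46 45.6 359 | 57 48 45.7 363 | 60 38 45.5 365 | 63 46 45.9 394 | 66 48 45.4 414 | 69 48 45.8 501 | 72 36 45.7 580 | 75 48 45.7 585 | 78 49 45.8 587 | 81 52 45.7 588 | 84 52 45.7 588 | 87 51 45.7 588 | 90 43 46.0 589 | 93 51 45.5 589 | 96 48 45.5 589 | 99 51 45.5 589 | 102 52 45.8 589 | 105 52 45.6 587 | 108 52 45.3 588 | 111 52 45.7 587 | 114 52 45.7 586 | 117 57 45.9 586 | 120 50 45.6 585 | 123 57 45.5 583 | 126 68 48.4 441 | 129 71 52.9 338 | 132 68 56.2 313 | 135 69 59.9 298 | 138 38 60.9 279 | 141 15 45.7 228 | 144 121 57.7 177 | 147 21 59.7 221 |
```

The tower and guide symmetry puts the magazine axis at tool x≈89.25 and y≈-1.5. Correcting for the camera bias seen on the held frame gives tx≈0.088, ty≈-0.0004. Moving to just above the magazine top.

```bash
python3 -m jog '[{"tx":0.03,"ty":0,"tz":0,"spin":-0.3},{"tx":0.06,"ty":0,"tz":0,"spin":-0.3},{"tx":0.08,"ty":0,"tz":0.01,"spin":-0.3},{"tx":0.0882,"ty":-0.0004,"tz":0.035,"spin":-0.3},{"tx":0.0882,"ty":-0.0004,"tz":0.065,"spin":-0.3},{"tx":0.0882,"ty":-0.0004,"tz":0.09,"spin":-0.3},{"tx":0.0882,"ty":-0.0004,"tz":0.102,"spin":-0.3},{"tx":0.0882,"ty":-0.0004,"tz":0.105,"spin":-0.3},{"tx":0.0882,"ty":-0.0004,"tz":0.105,"spin":-0.3},{"tx":0.0882,"ty":-0.0004,"tz":0.105,"spin":-0.3}]'
python3 - <<'E'
from h import *
go(.5605,.2348,.095,9.9)
d=cam('wrist')
s=cam('side')
a=cv2.resize(d['img'][:330,100:520],None,fx=1.0,fy=1.0);b=cv2.resize(s['img'][140:250,180:300],(360,330),interpolation=cv2.INTER_CUBIC)
save('w6.png',np.hstack([a,b]),1)
E
```

```text
time: 9.6
position: [0.5615, 0.2355, 0.0976]
tcp_rot: [0.996, 0.087, 0.004, 0.001]
force: [0.4, -0.1, 0.3]
width: 0.362
go: t [-0.0012  0.0005  0.0025] spin 0.0 cur 9.93 [0.5615 0.2355 0.0976]
```

View pics/w6.png

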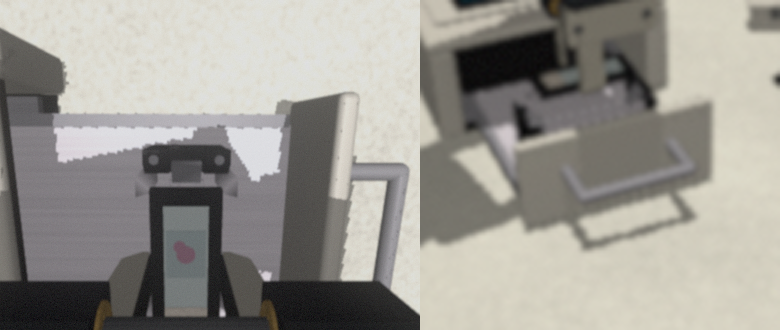

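The picture shows the frame (crop columns 150–222) centred under the far tower (143–230). Lower it on to the bevels.

```bash
python3 -m jog '[{"tx":0,"ty":0,"tz":0.008,"spin":0},{"tx":0,"ty":0,"tz":0.015,"spin":0},{"tx":0,"ty":0,"tz":0.02,"spin":0},{"tx":0,"ty":0,"tz":0.023,"spin":0},{"tx":0,"ty":0,"tz":0.025,"spin":0},{"tx":0,"ty":0,"tz":0.025,"spin":0},{"tx":0,"ty":0,"tz":0.025,"spin":0},{"tx":0,"ty":0,"tz":0.025,"spin":0},{"tx":0,"ty":0,"tz":0.025,"spin":0},{"tx":0,"ty":0,"tz":0.025,"spin":0}]'
python3 - <<'E'
from h import *
print(manip.observe())
E
```

```text
time: 10.53
position: [0.562, 0.2356, 0.0731]
tcp_rot: [0.996, 0.087, 0.004, 0.0]
force: [0.4, -0.3, -1.2]
width: 0.359
{'time': 10.5333, 'joints': array([ 0.35654855,  0.06077971,  1.7698764 , -0.00315863,  1.30256947,
        1.75492993]), 'joint_vel': array([ 1.75713354e-04,  1.59266199e-03,  8.71624834e-05, -3.50036154e-04,
       -1.01522939e-04,  6.63338687e-04]), 'joint_efforts': array([-1.56059774e-03, -6.35262036e+01, -5.84013283e+01, -1.39751873e-02,
       -1.19152260e-01,  1.78731411e-04]), 'position': array([0.56197908, 0.23560291, 0.07305538]), 'tcp_rot': array([9.96240986e-01, 8.65105242e-02, 4.43872536e-03, 3.51958281e-04]), 'force': array([ 0.39607254, -0.31829223, -1.2382482 ]), 'moment': array([0.05075492, 0.03374144, 0.01656043]), 'width': 0.3594833243585265}
```

```bash
python3 -m jog '[{"tx":0,"ty":0,"tz":0.003,"spin":0},{"tx":0,"ty":0,"tz":0.006,"spin":0},{"tx":0,"ty":0,"tz":0.009,"spin":0},{"tx":0,"ty":0,"tz":0.012,"spin":0},{"tx":0,"ty":0,"tz":0.015,"spin":0},{"tx":0,"ty":0,"tz":0.0175,"spin":0},{"tx":0,"ty":0,"tz":0.0195,"spin":0},{"tx":0,"ty":0,"tz":0.02,"spin":0},{"tx":0,"ty":0,"tz":0.02,"spin":0},{"tx":0,"ty":0,"tz":0.02,"spin":0}]'
python3 - <<'E'
from h import *
print(manip.observe()['force'],manip.observe()['moment'])
from scipy.spatial.transform import Rotation as Ro
d=cam('wrist');w=cloud(d);o=manip.observe()
for r in trace('frame_a','wrist')[:3]:
    p=w[r['region']];p=p[np.isfinite(p[:,0])];print(r['conf'],r['bbox'],np.median(p,0),np.percentile(p[:,2],[5,95]))
E
```

```text
time: 11.37
position: [0.5622, 0.2356, 0.0531]
tcp_rot: [0.996, 0.087, 0.004, 0.0]
force: [1.8, 0.7, 3.9]
width: 0.362
[1.79978787 0.68372478 3.89721319] [ 0.20508852 -0.13036649  0.03176566]
0.73 [286.7, 253.0, 74.2, 128.8] [0.57306621 0.23804526 0.04319827] [0.04196183 0.04440782]
```

The force fell to about 4 N, the follower spring alone, so it's past the catches. The frame top reads 43 mm. Release and lift.

```bash
python3 -m jog '[{"tx":0,"ty":0,"tz":0,"spin":0},{"tx":0,"ty":0,"tz":0,"spin":0},{"tx":0,"ty":0,"tz":0,"spin":0},{"tx":0,"ty":0,"tz":0,"spin":0},{"tx":0,"ty":0,"tz":0,"spin":0},{"tx":0,"ty":0,"tz":-0.01,"spin":0},{"tx":0,"ty":0,"tz":-0.04,"spin":0},{"tx":0,"ty":0,"tz":-0.075,"spin":0},{"tx":-0.03,"ty":0,"tz":-0.11,"spin":0},{"tx":-0.06,"ty":0,"tz":-0.14,"spin":0}]' -0.05
python3 -m jog '[{"tx":-0.02,"ty":0,"tz":-0.005,"spin":0},{"tx":-0.03,"ty":0,"tz":-0.007,"spin":0},{"tx":-0.03,"ty":0,"tz":-0.007,"spin":0},{"tx":-0.03,"ty":0,"tz":-0.007,"spin":0},{"tx":-0.03,"ty":0,"tz":-0.007,"spin":0},{"tx":-0.03,"ty":0,"tz":-0.007,"spin":0},{"tx":-0.03,"ty":0,"tz":-0.007,"spin":0},{"tx":-0.03,"ty":0,"tz":-0.007,"spin":0},{"tx":-0.03,"ty":0,"tz":-0.007,"spin":0},{"tx":-0.03,"ty":0,"tz":-0.007,"spin":0}]'
cat >> h.py <<'E'
def magcheck(name=None):
    from scipy.spatial.transform import Rotation as Ro
    d=cam('wrist');w=cloud(d);o=manip.observe();R=Ro.from_quat(o['tcp_rot']).as_matrix()
    t=(w-o['position'])@R*1000;x,y,Z=t[...,0],t[...,1],w[...,2]
    print('tcp',o['position'].round(4))
    m=(Z>.0385)&(Z<.0515)&(x>40)&(x<140)&(abs(y)<25)
    k,l,st,_=cv2.connectedComponentsWithStats(m.astype(np.uint8));m=l==1+np.argmax(st[1:,4])
    c,s,a=cv2.minAreaRect(t[m][:,:2].astype(np.float32))
    A=np.c_[t[m][:,:2],np.ones(m.sum())];co=np.linalg.lstsq(A,w[m][:,2]*1000,rcond=None)[0]
    print('top of stack: c',np.round(c,1),np.round(s,1),round(a,1),'z med',np.median(Z[m]).round(4),'slope deg',np.degrees(co[:2]).round(2),'n',m.sum())
    g=(Z>.054)&(Z<.066)&(x>20)&(x<170)&(abs(y)<32);q=lambda v:np.percentile(v,[1,99]).round(1)
    print('guides x',q(x[g]),'y',q(y[g]))
    if name: save(name,d['img'][:220,150:500],2.2)
E
python3 - <<'E'
from h import *
magcheck('w7.png')
frames('side')
go(.5,-.185,.075,-5.3)
E
```

```text
time: 12.3
position: [0.5052, 0.2257, 0.1912]
tcp_rot: [0.996, 0.086, 0.005, 0.0]
force: [-0.4, 0.0, -0.0]
width: 0.472
time: 13.13
position: [0.4757, 0.2205, 0.1976]
tcp_rot: [0.996, 0.086, 0.004, 0.0]
force: [-0.1, -0.0, 0.2]
width: 0.477
tcp [0.4757 0.2205 0.1977]
top of stack: c [92.5  0.1] [94.6 49.7] 0.0 z med 0.0473 slope deg [-0.12  0.1 ] n 4721
guides x [ 28.7 144.7] y [-26.7  25. ]
0.73 bbox [245. 323.  49.  26.] c [ 498.4 -185.9] z 15.3 size [83.7 36.1] yaw -4.4 rgb [115. 115. 110.]
0.7 bbox [249. 351.  50.  28.] c [ 491.1 -250.8] z 15.4 size [83.5 34.6] yaw -4.1 rgb [113. 113. 109.]
0.69 bbox [236. 178.  30.  11.] c [562.1 235. ] z 46.6 size [77.2 35.9] yaw 6.6 rgb [136. 137. 133.]
0.61 bbox [339. 348.  26.  45.] c [ 645.  -277.7] z 6.3 size [85.6 34.1] yaw 73.7 rgb [195. 126.  83.]
0.36 bbox [239. 188.  82.  61.] c [568.7 185.4] z 49.7 size [167.  150.6] yaw 10.1 rgb [119. 116. 111.]
0.17 bbox [253. 348.  77. 143.] c [ 496.6 -222.8] z 4.4 size [288.  113.7] yaw 82.9 rgb [183. 178. 164.]
go: t [-0.0468  0.4035  0.123 ] spin 15.2 cur 9.9 [0.4756 0.2206 0.1979]
```

View pics/w7.png

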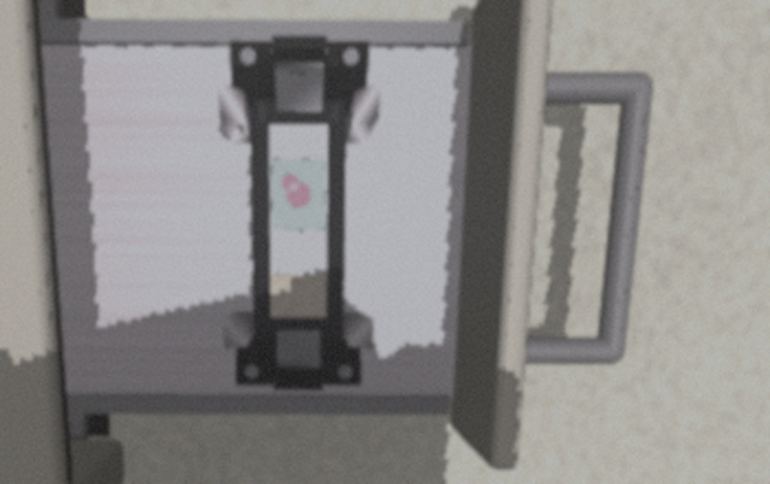

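The first frame is caught flat under both catches, with its label and stain visible glass side up and its top at about 47 mm. On to the second frame.

```bash
python3 -m jog '[{"tx":-0.003,"ty":0.03,"tz":0,"spin":2},{"tx":-0.007,"ty":0.07,"tz":0,"spin":4},{"tx":-0.012,"ty":0.11,"tz":0,"spin":6},{"tx":-0.017,"ty":0.15,"tz":0,"spin":8},{"tx":-0.022,"ty":0.19,"tz":0,"spin":10},{"tx":-0.027,"ty":0.23,"tz":0,"spin":12},{"tx":-0.032,"ty":0.27,"tz":0,"spin":14},{"tx":-0.037,"ty":0.31,"tz":0,"spin":15},{"tx":-0.041,"ty":0.345,"tz":0.01,"spin":15.1},{"tx":-0.045,"ty":0.375,"tz":0.03,"spin":15.1}]'
python3 - <<'E'
from h import *
go(.4997,-.1843,.075,-5.2)
E
```

```text
time: 14.12
position: [0.4966, -0.1594, 0.17]
tcp_rot: [0.999, -0.046, 0.007, 0.0]
force: [0.4, 0.5, 0.3]
width: 0.472
go: t [0.0042 0.0245 0.0951] spin -0.1 cur -5.28 [ 0.4966 -0.1594  0.17  ]
```

```bash
python3 -m jog '[{"tx":0.002,"ty":0.012,"tz":0.02,"spin":-0.1},{"tx":0.004,"ty":0.024,"tz":0.045,"spin":-0.1},{"tx":0.0042,"ty":0.0245,"tz":0.07,"spin":-0.1},{"tx":0.0042,"ty":0.0245,"tz":0.085,"spin":-0.1},{"tx":0.0042,"ty":0.0245,"tz":0.095,"spin":-0.1},{"tx":0.0042,"ty":0.0245,"tz":0.095,"spin":-0.1},{"tx":0.0042,"ty":0.0245,"tz":0.095,"spin":-0.1},{"tx":0.0042,"ty":0.0245,"tz":0.095,"spin":-0.1},{"tx":0.0042,"ty":0.0245,"tz":0.095,"spin":-0.1},{"tx":0.0042,"ty":0.0245,"tz":0.095,"spin":-0.1}]'
python3 - <<'E'
from h import *
frames('wrist')
go(.4997,-.1843,.0245,-5.2);print(manip.observe()['tcp_rot'])
E
```

```text
time: 14.95
position: [0.5002, -0.1844, 0.0762]
tcp_rot: [0.999, -0.045, 0.007, 0.001]
force: [-0.1, 0.3, 0.9]
width: 0.476
0.92 bbox [391. 234.  63. 116.] c [ 499.2 -248. ] z 15.2 size [71.5 34.5] yaw -4.4 rgb [73. 73. 73.]
0.88 bbox [282. 240.  60. 130.] c [ 499.9 -182.8] z 15.3 size [84.7 33.9] yaw -5.3 rgb [68. 68. 67.]
0.66 bbox [452.  10.  93.  13.] c [ 627.6 -288.4] z 6.0 size [48.3  8.6] yaw 77.3 rgb [146.  91.  59.]
go: t [-0.001  -0.0001  0.0513] spin 0.0 cur -5.17 [ 0.5    -0.1844  0.0758]
[ 9.98958210e-01 -4.50874125e-02  7.01814487e-03  6.04598486e-04]
```

```bash
python3 -m jog '[{"tx":-0.001,"ty":0,"tz":0.02,"spin":0},{"tx":-0.001,"ty":0,"tz":0.035,"spin":0},{"tx":-0.001,"ty":0,"tz":0.045,"spin":0},{"tx":-0.001,"ty":0,"tz":0.05,"spin":0},{"tx":-0.001,"ty":0,"tz":0.0515,"spin":0},{"tx":-0.001,"ty":0,"tz":0.0515,"spin":0},{"tx":-0.001,"ty":0,"tz":0.0515,"spin":0},{"tx":-0.001,"ty":0,"tz":0.0515,"spin":0},{"tx":-0.001,"ty":0,"tz":0.0515,"spin":0},{"tx":-0.001,"ty":0,"tz":0.0515,"spin":0}]'
python3 -m jog '[{"tx":0,"ty":0,"tz":0,"spin":0},{"tx":0,"ty":0,"tz":0,"spin":0},{"tx":0,"ty":0,"tz":0,"spin":0},{"tx":0,"ty":0,"tz":0,"spin":0},{"tx":0,"ty":0,"tz":0,"spin":0},{"tx":0,"ty":0,"tz":0,"spin":0},{"tx":0,"ty":0,"tz":0,"spin":0},{"tx":0,"ty":0,"tz":-0.01,"spin":0},{"tx":0,"ty":0,"tz":-0.02,"spin":0},{"tx":0,"ty":0,"tz":-0.02,"spin":0}]' -1
python3 -m jog '[{"tx":0,"ty":0,"tz":-0.03,"spin":0},{"tx":0,"ty":0,"tz":-0.06,"spin":0},{"tx":0,"ty":0,"tz":-0.1,"spin":0},{"tx":0,"ty":-0.02,"tz":-0.13,"spin":0},{"tx":0,"ty":-0.04,"tz":-0.15,"spin":0},{"tx":0,"ty":-0.04,"tz":-0.15,"spin":0},{"tx":0,"ty":-0.04,"tz":-0.15,"spin":0},{"tx":0,"ty":-0.04,"tz":-0.15,"spin":0},{"tx":0,"ty":-0.04,"tz":-0.15,"spin":0},{"tx":0,"ty":-0.04,"tz":-0.15,"spin":0}]'
python3 - <<'E'
from h import *
go(.4750,.2206,.20,9.9);print(manip.observe()['tcp_rot'])
E
```

```text
time: 15.88
position: [0.4999, -0.1844, 0.0247]
tcp_rot: [0.999, -0.045, 0.007, 0.001]
force: [0.3, -0.1, -0.2]
width: 0.476
time: 16.72
position: [0.5005, -0.1848, 0.0472]
tcp_rot: [0.999, -0.045, 0.009, 0.001]
force: [0.7, -0.2, -0.7]
width: 0.359
time: 17.55
position: [0.5012, -0.1448, 0.1959]
tcp_rot: [0.999, -0.045, 0.008, 0.001]
force: [0.1, -0.9, -0.6]
width: 0.36
go: t [-0.0591 -0.3616 -0.0055] spin -15.1 cur -5.2 [ 0.5012 -0.1448  0.1959]
[ 9.98939745e-01 -4.53757365e-02  7.71204344e-03  9.76367544e-04]
```

```bash
python3 -m jog '[{"tx":-0.003,"ty":-0.02,"tz":0,"spin":-1},{"tx":-0.009,"ty":-0.055,"tz":0,"spin":-3},{"tx":-0.015,"ty":-0.095,"tz":0,"spin":-5},{"tx":-0.022,"ty":-0.135,"tz":0,"spin":-7},{"tx":-0.028,"ty":-0.175,"tz":-0.003,"spin":-9},{"tx":-0.035,"ty":-0.215,"tz":-0.005,"spin":-11},{"tx":-0.042,"ty":-0.255,"tz":-0.0055,"spin":-13},{"tx":-0.048,"ty":-0.295,"tz":-0.0055,"spin":-15},{"tx":-0.054,"ty":-0.33,"tz":-0.0055,"spin":-15.1},{"tx":-0.059,"ty":-0.361,"tz":-0.0055,"spin":-15.1}]'
python3 -m jog '[{"tx":0,"ty":-0.001,"tz":0,"spin":0},{"tx":0,"ty":-0.001,"tz":0,"spin":0},{"tx":0,"ty":-0.001,"tz":0,"spin":0},{"tx":0,"ty":-0.001,"tz":0,"spin":0},{"tx":0,"ty":-0.001,"tz":0,"spin":0},{"tx":0,"ty":-0.001,"tz":0,"spin":0},{"tx":0,"ty":-0.001,"tz":0,"spin":0},{"tx":0,"ty":-0.001,"tz":0,"spin":0},{"tx":0,"ty":-0.001,"tz":0,"spin":0},{"tx":0,"ty":-0.001,"tz":0,"spin":0}]'
python3 - <<'E'
from h import *
go(.5622,.2356,.097,9.9);print(manip.observe()['tcp_rot'])
magview();magcheck()
d=cam('wrist')
E
```

```text
time: 18.38
position: [0.4744, 0.2219, 0.1992]
tcp_rot: [0.996, 0.087, 0.007, 0.002]
force: [0.2, 0.6, -0.2]
width: 0.36
time: 19.22
position: [0.4743, 0.2228, 0.1993]
tcp_rot: [0.996, 0.087, 0.007, 0.002]
force: [0.0, -0.0, -0.3]
width: 0.361
go: t [0.0874 0.002  0.1035] spin 0.0 cur 9.93 [0.4743 0.2228 0.1993]
[0.99622386 0.08651043 0.00704664 0.00207825]
tcp [0.4743 0.2228 0.1993] yaw 9.93
follower [ 255   25   64  129 4712] tool xy [94.8 -0.1] size [97.9 49.7] ang 0.17 z 0.0472 world [0.5666 0.2374 0.0472] med [ 92.1   0.4 153.2]
held [ 249  188   74  129 9043] tool xy [ 9.9 -0.8] size [64.8 33.9] ang -0.05 z 0.1895 world [0.486  0.2257 0.1895] med [12.8 -1.   9.8]
tcp [0.4743 0.2229 0.1993]
top of stack: c [92.9  0. ] [49.4 94.1] 90.0 z med 0.0472 slope deg [-0.29 -0.07] n 4651
guides x [ 29.2 145.3] y [-24.7  27. ]
```

```bash
python3 -m jog '[{"tx":0.03,"ty":0.001,"tz":0,"spin":0},{"tx":0.06,"ty":0.002,"tz":0,"spin":0},{"tx":0.08,"ty":0.002,"tz":0.01,"spin":0},{"tx":0.0878,"ty":0.002,"tz":0.035,"spin":0},{"tx":0.0878,"ty":0.002,"tz":0.065,"spin":0},{"tx":0.0878,"ty":0.002,"tz":0.09,"spin":0},{"tx":0.0878,"ty":0.002,"tz":0.101,"spin":0},{"tx":0.0878,"ty":0.002,"tz":0.1035,"spin":0},{"tx":0.0878,"ty":0.002,"tz":0.1035,"spin":0},{"tx":0.0878,"ty":0.002,"tz":0.1035,"spin":0}]'
python3 - <<'E'
from h import *
go(.5625,.2356,.073,9.9)
E
```

```text
time: 20.25
position: [0.5631, 0.2361, 0.0988]
tcp_rot: [0.996, 0.087, 0.008, 0.002]
force: [0.2, 1.1, 0.4]
width: 0.36
go: t [-0.0011  0.0003  0.0257] spin 0.0 cur 9.95 [0.5631 0.2361 0.0988]
```

```bash
python3 -m jog '[{"tx":-0.0008,"ty":0.0003,"tz":0.008,"spin":0},{"tx":-0.001,"ty":0.0003,"tz":0.015,"spin":0},{"tx":-0.001,"ty":0.0003,"tz":0.02,"spin":0},{"tx":-0.001,"ty":0.0003,"tz":0.024,"spin":0},{"tx":-0.001,"ty":0.0003,"tz":0.026,"spin":0},{"tx":-0.001,"ty":0.0003,"tz":0.026,"spin":0},{"tx":-0.001,"ty":0.0003,"tz":0.026,"spin":0},{"tx":-0.001,"ty":0.0003,"tz":0.026,"spin":0},{"tx":-0.001,"ty":0.0003,"tz":0.026,"spin":0},{"tx":-0.001,"ty":0.0003,"tz":0.026,"spin":0}]'
python3 - <<'E'
from h import *
go(.5625,.2356,.053,9.9);print(manip.observe()['force'],manip.observe()['moment'])
E
```

```text
time: 21.08
position: [0.5627, 0.2356, 0.073]
tcp_rot: [0.996, 0.087, 0.008, 0.002]
force: [-0.2, 0.7, 0.2]
width: 0.359
go: t [-0.0006 -0.0001  0.02  ] spin 0.0 cur 9.95 [0.5627 0.2356 0.073 ]
[-0.15288691  0.74063932  0.16116411] [ 0.06230284  0.1532532  -0.01509512]
```

```bash
python3 -m jog '[{"tx":0,"ty":0,"tz":0.003,"spin":0},{"tx":-0.0001,"ty":0,"tz":0.006,"spin":0},{"tx":-0.0002,"ty":0,"tz":0.009,"spin":0},{"tx":-0.0003,"ty":0,"tz":0.012,"spin":0},{"tx":-0.0004,"ty":0,"tz":0.015,"spin":0},{"tx":-0.0005,"ty":0,"tz":0.0175,"spin":0},{"tx":-0.0005,"ty":0,"tz":0.0195,"spin":0},{"tx":-0.0005,"ty":0,"tz":0.0205,"spin":0},{"tx":-0.0005,"ty":0,"tz":0.0205,"spin":0},{"tx":-0.0005,"ty":0,"tz":0.0205,"spin":0}]'
python3 - <<'E'
from h import *
d=cam('wrist');w=cloud(d);print(manip.observe()['moment'])
for r in trace('frame_a','wrist')[:3]:
    p=w[r['region']];p=p[np.isfinite(p[:,0])];print(r['conf'],r['bbox'],np.median(p,0),np.percentile(p[:,2],[5,95]))
E
```

```text
time: 21.92
position: [0.5626, 0.2355, 0.0525]
tcp_rot: [0.996, 0.087, 0.008, 0.002]
force: [3.0, 1.7, 3.0]
width: 0.361
[ 0.31494502 -0.28840352  0.02426298]
0.81 [284.9, 253.4, 75.7, 125.9] [0.57311194 0.23787147 0.04277406] [0.04162559 0.0439473 ]
```

```bash
python3 -m jog '[{"tx":0,"ty":0,"tz":0,"spin":0},{"tx":0,"ty":0,"tz":0,"spin":0},{"tx":0,"ty":0,"tz":0,"spin":0},{"tx":0,"ty":0,"tz":0,"spin":0},{"tx":0,"ty":0,"tz":0,"spin":0},{"tx":0,"ty":0,"tz":-0.01,"spin":0},{"tx":0,"ty":0,"tz":-0.04,"spin":0},{"tx":0,"ty":0,"tz":-0.075,"spin":0},{"tx":-0.03,"ty":0,"tz":-0.11,"spin":0},{"tx":-0.06,"ty":0,"tz":-0.14,"spin":0}]' -0.05
python3 -m jog '[{"tx":-0.02,"ty":0,"tz":-0.005,"spin":0},{"tx":-0.03,"ty":0,"tz":-0.007,"spin":0},{"tx":-0.03,"ty":0,"tz":-0.007,"spin":0},{"tx":-0.03,"ty":0,"tz":-0.007,"spin":0},{"tx":-0.03,"ty":0,"tz":-0.007,"spin":0},{"tx":-0.03,"ty":0,"tz":-0.007,"spin":0},{"tx":-0.03,"ty":0,"tz":-0.007,"spin":0},{"tx":-0.03,"ty":0,"tz":-0.007,"spin":0},{"tx":-0.03,"ty":0,"tz":-0.007,"spin":0},{"tx":-0.03,"ty":0,"tz":-0.007,"spin":0}]'
python3 - <<'E'
from h import *
magcheck('w8.png')
frames('side')
go(.4925,-.2489,.12,-4.5)
E
```

```text
time: 22.85
position: [0.5046, 0.2259, 0.1902]
tcp_rot: [0.996, 0.086, 0.008, 0.002]
force: [-0.4, 0.7, -0.2]
width: 0.474
time: 23.68
position: [0.4751, 0.2207, 0.1964]
tcp_rot: [0.996, 0.086, 0.008, 0.002]
force: [-0.8, -0.2, 0.2]
width: 0.477
tcp [0.475  0.2207 0.1965]
top of stack: c [92.1 -0.2] [95.5 49.8] 0.2 z med 0.0472 slope deg [-0.28 -0.14] n 4777
guides x [ 28.8 144.6] y [-27.1  24.6]
0.69 bbox [249. 350.  50.  31.] c [ 491.2 -250.4] z 15.4 size [83.8 36.3] yaw -5.1 rgb [112. 113. 108.]
0.69 bbox [340. 348.  28.  44.] c [ 645.  -277.6] z 6.3 size [86.4 34. ] yaw 73.7 rgb [194. 124.  81.]
0.64 bbox [235. 180.  30.  14.] c [561.4 233.9] z 46.9 size [74.1 34.8] yaw 9.7 rgb [138. 139. 135.]
0.23 bbox [236. 189.  86.  52.] c [569.4 183.8] z 48.7 size [167.5 149.1] yaw 8.6 rgb [118. 115. 110.]
go: t [-0.0649  0.4652  0.0779] spin 14.4 cur 9.92 [0.475  0.2207 0.1967]
```

View pics/w8.png

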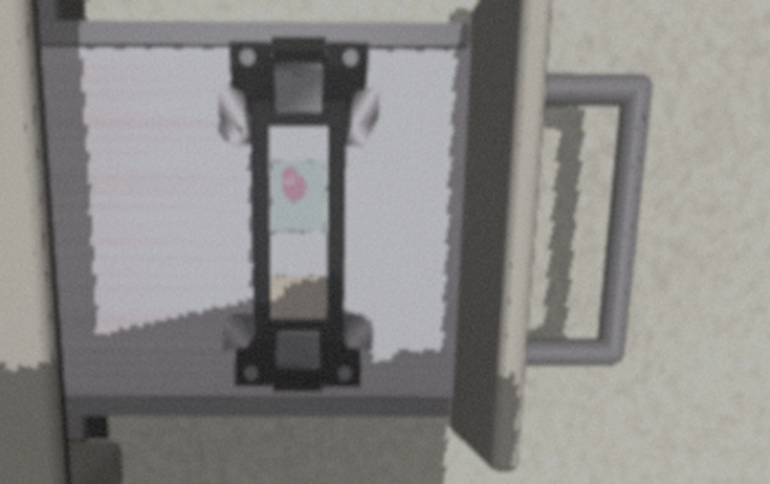

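The second frame is caught the same way, with a slightly different stain pattern and its top at 47 mm. Now the third.

```bash
python3 -m jog '[{"tx":-0.003,"ty":0.025,"tz":0,"spin":2},{"tx":-0.008,"ty":0.065,"tz":0,"spin":4},{"tx":-0.014,"ty":0.105,"tz":0,"spin":6},{"tx":-0.02,"ty":0.146,"tz":0,"spin":8},{"tx":-0.026,"ty":0.187,"tz":0,"spin":10},{"tx":-0.032,"ty":0.228,"tz":0,"spin":12},{"tx":-0.038,"ty":0.269,"tz":0,"spin":14},{"tx":-0.044,"ty":0.31,"tz":0,"spin":14.4},{"tx":-0.049,"ty":0.35,"tz":0.01,"spin":14.4},{"tx":-0.054,"ty":0.385,"tz":0.02,"spin":14.4}]'
python3 -m jog '[{"tx":-0.003,"ty":0.025,"tz":0.01,"spin":0},{"tx":-0.003,"ty":0.045,"tz":0.03,"spin":0},{"tx":-0.003,"ty":0.06,"tz":0.05,"spin":0},{"tx":-0.003,"ty":0.07,"tz":0.06,"spin":0},{"tx":-0.003,"ty":0.073,"tz":0.06,"spin":0},{"tx":-0.003,"ty":0.073,"tz":0.06,"spin":0},{"tx":-0.003,"ty":0.073,"tz":0.06,"spin":0},{"tx":-0.003,"ty":0.073,"tz":0.06,"spin":0},{"tx":-0.003,"ty":0.073,"tz":0.06,"spin":0},{"tx":-0.003,"ty":0.073,"tz":0.06,"spin":0}]'
python3 - <<'E'
from h import *
frames('wrist')
go(.4925,-.2489,.075,-4.5)
E
```

```text
time: 24.67
position: [0.4883, -0.1705, 0.1782]
tcp_rot: [0.999, -0.039, 0.009, 0.001]
force: [0.9, 0.2, -0.1]
width: 0.476
time: 25.5
position: [0.481, -0.2428, 0.1191]
tcp_rot: [0.999, -0.039, 0.01, 0.001]
force: [0.4, 0.3, 0.0]
width: 0.474
0.79 bbox [336.   8.  75.  12.] c [ 627.3 -288.3] z 6.2 size [48.8  9.2] yaw 79.4 rgb [145.  95.  63.]
0.68 bbox [293. 206.  51. 115.] c [ 493.1 -247.5] z 15.3 size [83.4 33.9] yaw -4.5 rgb [77. 77. 76.]
0.48 bbox [291. 198. 476. 166.] c [ 492.4 -246.4] z 4.0 size [352.8 117.2] yaw 82.8 rgb [134. 131. 125.]
go: t [0.0113 0.005  0.0439] spin 0.0 cur -4.5 [ 0.4808 -0.2429  0.1187]
```

```bash
python3 -m jog '[{"tx":0.006,"ty":0.003,"tz":0.01,"spin":0},{"tx":0.0115,"ty":0.005,"tz":0.02,"spin":0},{"tx":0.0115,"ty":0.005,"tz":0.035,"spin":0},{"tx":0.0115,"ty":0.005,"tz":0.05,"spin":0},{"tx":0.0115,"ty":0.005,"tz":0.06,"spin":0},{"tx":0.0115,"ty":0.005,"tz":0.065,"spin":0},{"tx":0.0115,"ty":0.005,"tz":0.065,"spin":0},{"tx":0.0115,"ty":0.005,"tz":0.065,"spin":0},{"tx":0.0115,"ty":0.005,"tz":0.065,"spin":0},{"tx":0.0115,"ty":0.005,"tz":0.065,"spin":0}]'
python3 - <<'E'
from h import *
frames('wrist')
go(.4927,-.2489,.0245,-4.5)
E
```

```text
time: 26.43
position: [0.4935, -0.2492, 0.0548]
tcp_rot: [0.999, -0.039, 0.01, 0.001]
force: [0.1, -0.7, -0.0]
width: 0.48
0.74 bbox [285. 250.  66. 138.] c [ 494.7 -247.7] z 15.3 size [80.4 34. ] yaw -4.5 rgb [67. 67. 66.]
0.53 bbox [374.   5.  38.   7.] c [ 620.9 -303.8] z 3.9 size [18.8  3.9] yaw 86.3 rgb [113.  87.  72.]
go: t [-0.0013 -0.0002  0.03  ] spin 0.0 cur -4.49 [ 0.4934 -0.2491  0.0545]
```

```bash
python3 -m jog '[{"tx":-0.0005,"ty":0,"tz":0.01,"spin":0},{"tx":-0.001,"ty":0,"tz":0.02,"spin":0},{"tx":-0.0013,"ty":0,"tz":0.027,"spin":0},{"tx":-0.0013,"ty":0,"tz":0.03,"spin":0},{"tx":-0.0013,"ty":0,"tz":0.03,"spin":0},{"tx":-0.0013,"ty":0,"tz":0.03,"spin":0},{"tx":-0.0013,"ty":0,"tz":0.03,"spin":0},{"tx":-0.0013,"ty":0,"tz":0.03,"spin":0},{"tx":-0.0013,"ty":0,"tz":0.03,"spin":0},{"tx":-0.0013,"ty":0,"tz":0.03,"spin":0}]'
python3 -m jog '[{"tx":0,"ty":0,"tz":0,"spin":0},{"tx":0,"ty":0,"tz":0,"spin":0},{"tx":0,"ty":0,"tz":0,"spin":0},{"tx":0,"ty":0,"tz":0,"spin":0},{"tx":0,"ty":0,"tz":0,"spin":0},{"tx":0,"ty":0,"tz":0,"spin":0},{"tx":0,"ty":0,"tz":0,"spin":0},{"tx":0,"ty":0,"tz":-0.01,"spin":0},{"tx":0,"ty":0,"tz":-0.02,"spin":0},{"tx":0,"ty":0,"tz":-0.02,"spin":0}]' -1
python3 -m jog '[{"tx":0,"ty":0,"tz":-0.03,"spin":0},{"tx":0,"ty":0,"tz":-0.06,"spin":0},{"tx":0,"ty":0,"tz":-0.1,"spin":0},{"tx":0,"ty":-0.02,"tz":-0.13,"spin":0},{"tx":0,"ty":-0.06,"tz":-0.15,"spin":0},{"tx":0,"ty":-0.1,"tz":-0.155,"spin":0},{"tx":0,"ty":-0.1,"tz":-0.155,"spin":0},{"tx":0,"ty":-0.1,"tz":-0.155,"spin":0},{"tx":0,"ty":-0.1,"tz":-0.155,"spin":0},{"tx":0,"ty":-0.1,"tz":-0.155,"spin":0}]'
python3 - <<'E'
from h import *
go(.4750,.2206,.20,9.9);print(manip.observe()['tcp_rot'])
E
```

```text
time: 27.37
position: [0.4928, -0.2492, 0.0248]
tcp_rot: [0.999, -0.039, 0.01, 0.002]
force: [0.2, -0.2, -0.2]
width: 0.476
time: 28.2
position: [0.4933, -0.2496, 0.0475]
tcp_rot: [0.999, -0.039, 0.012, 0.002]
force: [0.7, -0.6, 0.5]
width: 0.358
time: 29.03
position: [0.4973, -0.1499, 0.2016]
tcp_rot: [0.999, -0.04, 0.011, 0.002]
force: [0.5, -0.0, -0.6]
width: 0.361
go: t [-0.0516 -0.3676 -0.0008] spin -14.4 cur -4.54 [ 0.4973 -0.1499  0.2016]
[ 0.99915074 -0.03958742  0.01121363  0.00220966]
```

```bash
python3 -m jog '[{"tx":-0.003,"ty":-0.02,"tz":0,"spin":-1},{"tx":-0.008,"ty":-0.055,"tz":0,"spin":-3},{"tx":-0.013,"ty":-0.095,"tz":0,"spin":-5},{"tx":-0.019,"ty":-0.135,"tz":0,"spin":-7},{"tx":-0.025,"ty":-0.175,"tz":0,"spin":-9},{"tx":-0.031,"ty":-0.215,"tz":0,"spin":-11},{"tx":-0.037,"ty":-0.255,"tz":0,"spin":-13},{"tx":-0.042,"ty":-0.295,"tz":0,"spin":-14.4},{"tx":-0.047,"ty":-0.333,"tz":0,"spin":-14.4},{"tx":-0.0516,"ty":-0.3676,"tz":0,"spin":-14.4}]'
python3 -m jog '[{"tx":0,"ty":0,"tz":0,"spin":0},{"tx":0,"ty":0,"tz":0,"spin":0},{"tx":0,"ty":0,"tz":0,"spin":0},{"tx":0,"ty":0,"tz":0,"spin":0},{"tx":0,"ty":0,"tz":0,"spin":0},{"tx":0,"ty":0,"tz":0,"spin":0},{"tx":0,"ty":0,"tz":0,"spin":0},{"tx":0,"ty":0,"tz":0,"spin":0},{"tx":0,"ty":0,"tz":0,"spin":0},{"tx":0,"ty":0,"tz":0,"spin":0}]'
python3 - <<'E'
from h import *
print(manip.observe()['tcp_rot'])
d,w,t=magview()
go(.5626,.2356,.097,9.9)
for r in trace('frame_a','wrist'):
    m=r['region']&(abs(t[...,2])<20)
    if m.sum()>200:
        p=t[m];A=np.c_[p[:,:2],np.ones(len(p))];print('held slope deg in tool',np.degrees(np.linalg.lstsq(A,p[:,2],rcond=None)[0][:2]));p=w[m]*1000;A=np.c_[p[:,:2],np.ones(len(p))];print('world',np.degrees(np.linalg.lstsq(A,p[:,2],rcond=None)[0][:2]))
E
```

```text
time: 29.87
position: [0.475, 0.2218, 0.1987]
tcp_rot: [0.996, 0.086, 0.011, 0.004]
force: [0.5, -0.3, 0.0]
width: 0.362
time: 30.7
position: [0.475, 0.2217, 0.1987]
tcp_rot: [0.996, 0.085, 0.011, 0.004]
force: [1.2, -0.3, -0.3]
width: 0.36
[0.9962795  0.08544701 0.01059359 0.00370827]
tcp [0.475  0.2218 0.1987] yaw 9.82
follower [ 257   27   62  148 4878] tool xy [84.9 -0.1] size [113.7  45.2] ang 3.76 z 0.0471 world [0.5641 0.2366 0.0471] med [ 88.2  -1.2 153.3]
held [ 249  188   74  129 8938] tool xy [ 9.8 -0.9] size [64.5 33.8] ang 0.3 z 0.1889 world [0.4868 0.2245 0.1889] med [12.7 -0.6 10. ]
go: t [0.0866 0.0004 0.1035] spin -0.1 cur 9.82 [0.475  0.2218 0.1987]
held slope deg in tool [1.10356563 0.16119259]
world [ 0.12805789 -0.34555409]
```

```bash
python3 -m jog '[{"tx":0.03,"ty":0,"tz":0,"spin":-0.1},{"tx":0.06,"ty":0,"tz":0,"spin":-0.1},{"tx":0.08,"ty":0,"tz":0.01,"spin":-0.1},{"tx":0.0868,"ty":0.0004,"tz":0.035,"spin":-0.1},{"tx":0.0868,"ty":0.0004,"tz":0.065,"spin":-0.1},{"tx":0.0868,"ty":0.0004,"tz":0.09,"spin":-0.1},{"tx":0.0868,"ty":0.0004,"tz":0.101,"spin":-0.1},{"tx":0.0868,"ty":0.0004,"tz":0.1035,"spin":-0.1},{"tx":0.0868,"ty":0.0004,"tz":0.1035,"spin":-0.1},{"tx":0.0868,"ty":0.0004,"tz":0.1035,"spin":-0.1}]'
python3 - <<'E'
from h import *
go(.5627,.2356,.073,9.9)
E
```

```text
time: 31.68
position: [0.5634, 0.236, 0.0987]
tcp_rot: [0.996, 0.086, 0.012, 0.003]
force: [-0.5, 0.7, 0.7]
width: 0.359
go: t [-0.0013  0.      0.0257] spin 0.0 cur 9.93 [0.5634 0.236  0.0987]
```

```bash
python3 -m jog '[{"tx":-0.0008,"ty":0,"tz":0.008,"spin":0},{"tx":-0.001,"ty":0,"tz":0.015,"spin":0},{"tx":-0.0012,"ty":0,"tz":0.02,"spin":0},{"tx":-0.0013,"ty":0,"tz":0.024,"spin":0},{"tx":-0.0013,"ty":0,"tz":0.026,"spin":0},{"tx":-0.0013,"ty":0,"tz":0.026,"spin":0},{"tx":-0.0013,"ty":0,"tz":0.026,"spin":0},{"tx":-0.0013,"ty":0,"tz":0.026,"spin":0},{"tx":-0.0013,"ty":0,"tz":0.026,"spin":0},{"tx":-0.0013,"ty":0,"tz":0.026,"spin":0}]'
python3 - <<'E'
from h import *
go(.5627,.2356,.053,9.9);print(manip.observe()['force'])
E
```

```text
time: 32.52
position: [0.5628, 0.2356, 0.073]
tcp_rot: [0.996, 0.086, 0.012, 0.003]
force: [0.2, 0.3, -0.8]
width: 0.36
go: t [-0.0006 -0.0001  0.02  ] spin 0.0 cur 9.93 [0.5628 0.2356 0.073 ]
[ 0.17826899  0.29143159 -0.76930383]
```

```bash
python3 -m jog '[{"tx":0,"ty":0,"tz":0.003,"spin":0},{"tx":-0.0001,"ty":0,"tz":0.006,"spin":0},{"tx":-0.0002,"ty":0,"tz":0.009,"spin":0},{"tx":-0.0003,"ty":0,"tz":0.012,"spin":0},{"tx":-0.0004,"ty":0,"tz":0.015,"spin":0},{"tx":-0.0005,"ty":0,"tz":0.0175,"spin":0},{"tx":-0.0005,"ty":0,"tz":0.0195,"spin":0},{"tx":-0.0005,"ty":0,"tz":0.0205,"spin":0},{"tx":-0.0005,"ty":0,"tz":0.0205,"spin":0},{"tx":-0.0005,"ty":0,"tz":0.0205,"spin":0}]'
python3 - <<'E'
from h import *
d=cam('wrist');w=cloud(d);print(manip.observe()['moment'])
for r in trace('frame_a','wrist')[:3]:
    p=w[r['region']];p=p[np.isfinite(p[:,0])];print(r['conf'],r['bbox'],np.median(p,0),np.percentile(p[:,2],[5,95]))
E
```

```text
time: 33.35
position: [0.563, 0.2355, 0.0526]
tcp_rot: [0.996, 0.086, 0.012, 0.003]
force: [2.6, 0.6, 3.8]
width: 0.363
[ 0.27245587 -0.42008175 -0.01001329]
0.58 [284.9, 256.1, 78.1, 129.3] [0.57349862 0.23777129 0.04284972] [0.04169337 0.04401889]
```

```bash
python3 -m jog '[{"tx":0,"ty":0,"tz":0,"spin":0},{"tx":0,"ty":0,"tz":0,"spin":0},{"tx":0,"ty":0,"tz":0,"spin":0},{"tx":0,"ty":0,"tz":0,"spin":0},{"tx":0,"ty":0,"tz":0,"spin":0},{"tx":0,"ty":0,"tz":-0.01,"spin":0},{"tx":0,"ty":0,"tz":-0.04,"spin":0},{"tx":0,"ty":0,"tz":-0.075,"spin":0},{"tx":-0.03,"ty":0,"tz":-0.11,"spin":0},{"tx":-0.06,"ty":0,"tz":-0.14,"spin":0}]' -0.05
python3 -m jog '[{"tx":-0.02,"ty":0,"tz":-0.005,"spin":0},{"tx":-0.03,"ty":0,"tz":-0.007,"spin":0},{"tx":-0.03,"ty":0,"tz":-0.007,"spin":0},{"tx":-0.03,"ty":0,"tz":-0.007,"spin":0},{"tx":-0.03,"ty":0,"tz":-0.007,"spin":0},{"tx":-0.03,"ty":0,"tz":-0.007,"spin":0},{"tx":-0.03,"ty":0,"tz":-0.007,"spin":0},{"tx":-0.03,"ty":0,"tz":-0.007,"spin":0},{"tx":-0.03,"ty":0,"tz":-0.007,"spin":0},{"tx":-0.03,"ty":0,"tz":-0.007,"spin":0}]'
python3 - <<'E'
from h import *
magcheck('w9.png')
frames('side')
# bar: midpoint from magazine pose
y=np.array([-np.sin(np.radians(9.9)),np.cos(np.radians(9.9))]);b=np.array([.5625,.2356])-.117*y;print('bar',b)
p=b-.055*y;go(p[0],p[1],.16,9.9)
E
```

```text
time: 34.28
position: [0.5039, 0.2262, 0.1899]
tcp_rot: [0.996, 0.086, 0.012, 0.003]
force: [-1.0, 0.6, 0.3]
width: 0.474
time: 35.12
position: [0.4743, 0.2211, 0.1959]
tcp_rot: [0.996, 0.086, 0.012, 0.003]
force: [-0.0, 0.6, 0.1]
width: 0.477
tcp [0.4743 0.2211 0.196 ]
top of stack: c [92.  -0.3] [95.6 49.7] 1.0 z med 0.0472 slope deg [-0.27 -0.22] n 4742
guides x [ 28. 144.] y [-26.9  24.6]
0.64 bbox [339. 349.  26.  41.] c [ 645.2 -277.5] z 6.3 size [85.6 33.7] yaw 74.4 rgb [194. 124.  80.]
0.57 bbox [251. 385.  38.  29.] c [ 482.1 -310.1] z 15.7 size [64.  35.5] yaw -9.0 rgb [96. 96. 93.]
0.56 bbox [236. 177.  27.  10.] c [563.8 234.8] z 46.9 size [74.  35.6] yaw 11.4 rgb [141. 141. 137.]
bar [0.5826157  0.12034221]
go: t [0.0886 0.1726 0.0397] spin -0.0 cur 9.89 [0.4742 0.2211 0.1961]
```

View pics/w9.png

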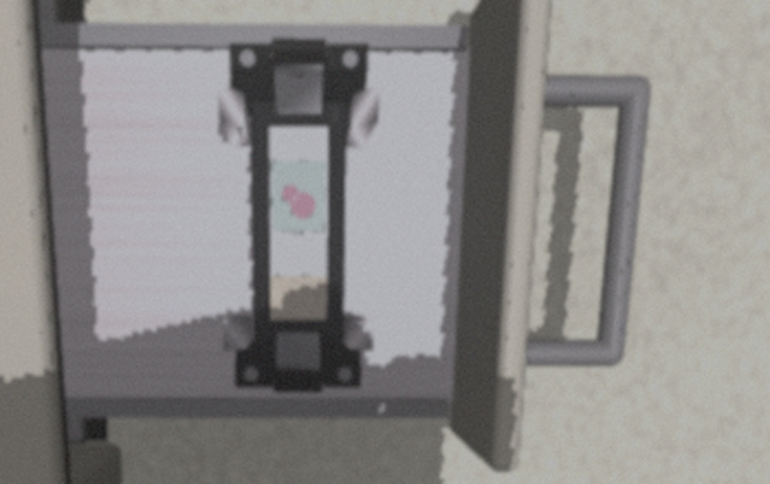

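All three are in and level (top about 47.2 mm, slopes under 0.3°). Close the fingers, go in front of the pull bar, and push.

```bash
python3 -m jog '[{"tx":0.005,"ty":0.02,"tz":0,"spin":0},{"tx":0.02,"ty":0.05,"tz":0,"spin":0},{"tx":0.038,"ty":0.085,"tz":0,"spin":0},{"tx":0.056,"ty":0.12,"tz":0.01,"spin":0},{"tx":0.074,"ty":0.15,"tz":0.02,"spin":0},{"tx":0.0886,"ty":0.1726,"tz":0.04,"spin":0},{"tx":0.0886,"ty":0.1726,"tz":0.04,"spin":0},{"tx":0.0886,"ty":0.1726,"tz":0.04,"spin":0},{"tx":0.0886,"ty":0.1726,"tz":0.04,"spin":0},{"tx":0.0886,"ty":0.1726,"tz":0.04,"spin":0}]' -1
python3 - <<'E'
from h import *
go(.5921,.0662,.062,9.9);print(manip.observe()['width'])
E
```

```text
time: 36.1
position: [0.5919, 0.0669, 0.1606]
tcp_rot: [0.996, 0.087, 0.013, 0.003]
force: [-1.0, -0.5, -0.3]
width: 0.005
go: t [-0.0023 -0.0001  0.0986] spin 0.0 cur 9.94 [0.5919 0.0669 0.1606]
0.005051219336878079
```

```bash
python3 -m jog '[{"tx":-0.0005,"ty":0,"tz":0.025,"spin":0},{"tx":-0.001,"ty":0,"tz":0.055,"spin":0},{"tx":-0.002,"ty":0,"tz":0.08,"spin":0},{"tx":-0.0023,"ty":0,"tz":0.094,"spin":0},{"tx":-0.0023,"ty":0,"tz":0.0986,"spin":0},{"tx":-0.0023,"ty":0,"tz":0.0986,"spin":0},{"tx":-0.0023,"ty":-0.01,"tz":0.0986,"spin":0},{"tx":-0.0023,"ty":-0.02,"tz":0.0986,"spin":0},{"tx":-0.0023,"ty":-0.026,"tz":0.0986,"spin":0},{"tx":-0.0023,"ty":-0.026,"tz":0.0986,"spin":0}]'
python3 - <<'E'
from h import *
b=np.array([.5826,.1203]);y=np.array([-np.sin(np.radians(9.9)),np.cos(np.radians(9.9))])
p=b+(-.0225+.13)*y;go(p[0],p[1],.062,9.9)
E
```

```text
time: 36.93
position: [0.5878, 0.0933, 0.0629]
tcp_rot: [0.996, 0.087, 0.013, 0.003]
force: [0.6, -0.0, -0.5]
width: 0.008
go: t [-0.0003 -0.135  -0.0003] spin 0.1 cur 10.02 [0.5878 0.0933 0.0629]
```

```bash
python3 -m jog '[{"tx":0,"ty":-0.005,"tz":0,"spin":0},{"tx":0,"ty":-0.015,"tz":0,"spin":0},{"tx":0,"ty":-0.03,"tz":0,"spin":0},{"tx":0,"ty":-0.045,"tz":0,"spin":0},{"tx":0,"ty":-0.06,"tz":0,"spin":0},{"tx":0,"ty":-0.075,"tz":0,"spin":0},{"tx":0,"ty":-0.09,"tz":0,"spin":0},{"tx":0,"ty":-0.105,"tz":0,"spin":0},{"tx":0,"ty":-0.115,"tz":0,"spin":0},{"tx":0,"ty":-0.12,"tz":0,"spin":0}]'
python3 -m jog '[{"tx":0,"ty":-0.003,"tz":0,"spin":0},{"tx":0,"ty":-0.006,"tz":0,"spin":0},{"tx":0,"ty":-0.008,"tz":0,"spin":0},{"tx":0,"ty":-0.01,"tz":0,"spin":0},{"tx":0,"ty":-0.012,"tz":0,"spin":0},{"tx":0,"ty":-0.014,"tz":0,"spin":0},{"tx":0,"ty":-0.015,"tz":0,"spin":0},{"tx":0,"ty":-0.015,"tz":0,"spin":0},{"tx":0,"ty":-0.015,"tz":0,"spin":0},{"tx":0,"ty":-0.015,"tz":0,"spin":0}]'
python3 - <<'E'
from h import *
d=cam('side');w=cloud(d)
y=np.array([-np.sin(np.radians(9.9)),np.cos(np.radians(9.9))])
b=np.array([.5826,.1203])
o=manip.observe();print('tcp along y from start bar (mm)',((o['position'][:2]-b)@y*1000).round(1),o['force'])
s=(w[...,:2]-b)@y*1000;x=(w[...,:2]-b)@np.array([y[1],-y[0]])*1000;Z=w[...,2]*1000
k=(abs(x)<84)&(Z>80)&(Z<88)&(s>0)&(s<260);print('panel top s',np.percentile(s[k],[2,50,98]).round(1) if k.sum()>9 else k.sum())
k=(abs(x)<105)&(Z>102)&(Z<109)&(s>0);print('housing top s',np.percentile(s[k],[1,5,50]).round(1))
E
```

```text
time: 37.77
position: [0.5672, 0.2131, 0.0628]
tcp_rot: [0.996, 0.088, 0.014, 0.003]
force: [3.3, -2.3, 6.2]
width: 0.007
time: 38.6
position: [0.5647, 0.2278, 0.0628]
tcp_rot: [0.996, 0.087, 0.014, 0.003]
force: [0.9, -0.6, 4.3]
width: 0.005
tcp along y from start bar (mm) 109.0 [ 0.70712891 -1.50799213  4.60128395]
panel top s [ 90.5 169.8 198.8]
housing top s [221.7 225.7 315.9]
```

```bash
python3 -m jog '[{"tx":0,"ty":-0.0005,"tz":0,"spin":0},{"tx":0,"ty":-0.001,"tz":0,"spin":0},{"tx":0,"ty":-0.0015,"tz":0,"spin":0},{"tx":0,"ty":-0.002,"tz":0,"spin":0},{"tx":0,"ty":-0.0025,"tz":0,"spin":0},{"tx":0,"ty":-0.003,"tz":0,"spin":0},{"tx":0,"ty":-0.0035,"tz":0,"spin":0},{"tx":0,"ty":-0.004,"tz":0,"spin":0},{"tx":0,"ty":-0.004,"tz":0,"spin":0},{"tx":0,"ty":-0.004,"tz":0,"spin":0}]'
```

```text
time: 39.48
position: [0.564, 0.2319, 0.0628]
tcp_rot: [0.996, 0.088, 0.014, 0.003]
force: [1.1, -1.8, 5.5]
width: 0.008
```

```bash
python3 -m jog '[{"tx":0,"ty":-0.0005,"tz":0,"spin":0},{"tx":0,"ty":-0.001,"tz":0,"spin":0},{"tx":0,"ty":-0.0015,"tz":0,"spin":0},{"tx":0,"ty":-0.002,"tz":0,"spin":0},{"tx":0,"ty":-0.0025,"tz":0,"spin":0},{"tx":0,"ty":-0.003,"tz":0,"spin":0},{"tx":0,"ty":-0.0035,"tz":0,"spin":0},{"tx":0,"ty":-0.004,"tz":0,"spin":0},{"tx":0,"ty":-0.004,"tz":0,"spin":0},{"tx":0,"ty":-0.004,"tz":0,"spin":0}]'
```

```text
time: 40.32
position: [0.5633, 0.2359, 0.0628]
tcp_rot: [0.996, 0.088, 0.014, 0.003]
force: [1.1, -1.7, 4.3]
width: 0.006
```

```bash
python3 -m jog '[{"tx":0,"ty":-0.0005,"tz":0,"spin":0},{"tx":0,"ty":-0.001,"tz":0,"spin":0},{"tx":0,"ty":-0.0015,"tz":0,"spin":0},{"tx":0,"ty":-0.002,"tz":0,"spin":0},{"tx":0,"ty":-0.0025,"tz":0,"spin":0},{"tx":0,"ty":-0.003,"tz":0,"spin":0},{"tx":0,"ty":-0.0035,"tz":0,"spin":0},{"tx":0,"ty":-0.004,"tz":0,"spin":0},{"tx":0,"ty":-0.004,"tz":0,"spin":0},{"tx":0,"ty":-0.004,"tz":0,"spin":0}]'
```

```text
time: 41.15
position: [0.5626, 0.2399, 0.0627]
tcp_rot: [0.996, 0.088, 0.014, 0.003]
force: [2.4, -1.4, 5.6]
width: 0.005
```

```bash
python3 -m jog '[{"tx":0,"ty":-0.0005,"tz":0,"spin":0},{"tx":0,"ty":-0.001,"tz":0,"spin":0},{"tx":0,"ty":-0.0015,"tz":0,"spin":0},{"tx":0,"ty":-0.002,"tz":0,"spin":0},{"tx":0,"ty":-0.0025,"tz":0,"spin":0},{"tx":0,"ty":-0.003,"tz":0,"spin":0},{"tx":0,"ty":-0.003,"tz":0,"spin":0},{"tx":0,"ty":-0.003,"tz":0,"spin":0},{"tx":0,"ty":-0.003,"tz":0,"spin":0},{"tx":0,"ty":-0.003,"tz":0,"spin":0}]'
```

```text
time: 41.98
position: [0.5622, 0.2426, 0.0628]
tcp_rot: [0.996, 0.087, 0.014, 0.003]
force: [1.6, -4.2, 5.3]
width: 0.008
```

```bash
python3 -m jog '[{"tx":0,"ty":-0.0005,"tz":0,"spin":0},{"tx":0,"ty":-0.001,"tz":0,"spin":0},{"tx":0,"ty":-0.0015,"tz":0,"spin":0},{"tx":0,"ty":-0.0015,"tz":0,"spin":0},{"tx":0,"ty":-0.0015,"tz":0,"spin":0},{"tx":0,"ty":-0.0015,"tz":0,"spin":0},{"tx":0,"ty":-0.0015,"tz":0,"spin":0},{"tx":0,"ty":-0.0015,"tz":0,"spin":0},{"tx":0,"ty":-0.0015,"tz":0,"spin":0},{"tx":0,"ty":-0.0015,"tz":0,"spin":0}]'
```

```text
time: 42.82
position: [0.5622, 0.2429, 0.0628]
tcp_rot: [0.996, 0.087, 0.014, 0.004]
force: [1.4, -12.1, 6.6]
width: 0.006
```

The force rose to 12 N with only 0.3 mm of motion, so the carriage is at its stop. Back off, rise, and check.

```bash
python3 -m jog '[{"tx":0,"ty":0.01,"tz":0,"spin":0},{"tx":0,"ty":0.03,"tz":0,"spin":0},{"tx":0,"ty":0.05,"tz":0,"spin":0},{"tx":0,"ty":0.065,"tz":-0.02,"spin":0},{"tx":0,"ty":0.075,"tz":-0.05,"spin":0},{"tx":0,"ty":0.08,"tz":-0.09,"spin":0},{"tx":0,"ty":0.08,"tz":-0.13,"spin":0},{"tx":0,"ty":0.08,"tz":-0.15,"spin":0},{"tx":0,"ty":0.08,"tz":-0.15,"spin":0},{"tx":0,"ty":0.08,"tz":-0.15,"spin":0}]'
python3 - <<'E'
from h import *
ims=[]
for n in ('wrist','side','scene'):
    d=cam(n);w=cloud(d);ims.append(d)
    y=np.array([-np.sin(np.radians(9.9)),np.cos(np.radians(9.9))]);b=np.array([.5826,.1203])
    s=(w[...,:2]-b)@y*1000;x=(w[...,:2]-b)@np.array([y[1],-y[0]])*1000;Z=w[...,2]*1000
    k=(abs(x)<75)&(Z>79)&(Z<88)&(s>120)&(s<215);k2=(abs(x)<105)&(Z>102)&(Z<109)&(s>0)
    k3=(abs(x)<35)&(Z>44)&(Z<62)&(s>100)&(s<165)
    for nm,q in (('panel',k),('housing',k2),('bar',k3)):
        if q.sum()>20: print(n,nm,q.sum(),np.percentile(s[q],[1,5,50,95]).round(1))
a=ims[0]['img'][:,60:480];b=cv2.resize(ims[1]['img'][110:250,160:300],(420,420),interpolation=cv2.INTER_CUBIC)
save('end.png',np.hstack([a,b]),.95)
for k in ('dish_insert','test_plate','oil_bottle','pencil'):
    d=ims[1];w=cloud(d)
    for r in trace(k,'side')[:1]: print(k,round(r['conf'],2),np.nanmedian(w[r['region']],0).round(3))
E
```

```text
time: 43.65
position: [0.5717, 0.1649, 0.2141]
tcp_rot: [0.996, 0.087, 0.015, 0.004]
force: [0.1, -0.5, -0.5]
width: 0.005
wrist panel 2886 [182.7 183.2 187.5 196.6]
wrist housing 10417 [224.9 225.8 239.2 260.9]
wrist bar 897 [138.1 138.4 141.9 146.9]
side panel 237 [178.1 179.7 185.5 197.7]
side housing 1972 [222.3 227.5 318.6 686.6]
side bar 102 [133.7 134.3 137.4 141.4]
scene panel 200 [178.9 180.4 187.2 199.7]
scene housing 1716 [223.6 227.8 325.5 743.1]
scene bar 86 [134.3 135.  140.  145.5]
test_plate 0.8 [ 0.485 -0.36   0.014]
oil_bottle 0.57 [0.753 0.005 0.031]
```

View pics/end.png

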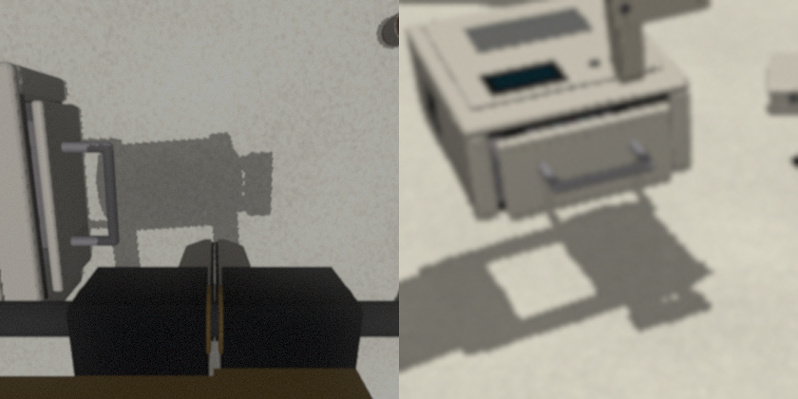

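The picture shows the panel in against the housing with a small gap at its top. I'll compare the bar's shift with the first image and the housing's cheek front to confirm this is really the stop.

Run:
```python
from h import *
y=np.array([-np.sin(np.radians(9.9)),np.cos(np.radians(9.9))]);b=np.array([.5826,.1203])
def f(n,w):
    s=(w[...,:2]-b)@y*1000;x=(w[...,:2]-b)@np.array([y[1],-y[0]])*1000;Z=w[...,2]*1000
    q=(abs(x)<30)&(Z>46)&(Z<62)&(((s>-15)&(s<20))|((s>125)&(s<160)))
    if q.sum()>20:print(n,'bar s',np.percentile(s[q],[2,50,98]).round(1),'n',q.sum())
    for lo,hi in ((60,78),(78,90),(90,104),(104,110)):
        for sg in (1,-1):
            q=(sg*x>88)&(sg*x<112)&(Z>lo)&(Z<hi)&(s>120)&(s<320)
            if q.sum()>10: print(n,'cheek',sg,lo,np.percentile(s[q],[2,10,50]).round(1))
    q=(abs(x)<70)&(Z>88)&(s>120)&(s<300)
    if q.sum()>10: print(n,'housing mid z>88 s',np.percentile(s[q],[1,3,10]).round(1))
f('start wrist',np.load('wr.npz')['w']);f('start scene',np.load('sc.npz')['w'])
for n in('wrist','scene','side'): f(n,cloud(cam(n)))
```

```text
start wrist bar s [ -3.5   1.8 126.8] n 876
start wrist cheek 1 60 [194.2 194.6 195.2]
start wrist cheek -1 60 [195.  195.3 195.9]
start wrist cheek 1 78 [194.2 194.5 195.3]
start wrist cheek -1 78 [195.1 195.5 196.3]
start wrist cheek 1 90 [194.5 195.4 201.1]
start wrist cheek -1 90 [195.8 198.2 264.7]
start wrist cheek -1 104 [228.3 237.8 272.6]
start wrist housing mid z>88 s [194.8 195.6 197.6]
start scene bar s [-7.8 -2.3  4.9] n 89
start scene cheek 1 60 [191.2 193.5 205. ]
start scene cheek -1 60 [191.7 192.9 196.5]
start scene cheek 1 78 [191.6 193.2 214.1]
start scene cheek -1 78 [192.4 193.7 196.2]
start scene cheek 1 90 [192.5 195.5 240.4]
start scene cheek -1 90 [192.9 196.1 227.9]
start scene cheek 1 104 [222.8 226.2 252.7]
start scene cheek -1 104 [223.1 228.8 248.4]
start scene housing mid z>88 s [191.8 193.3 196.1]
wrist bar s [138.2 141.8 147.4] n 776
wrist cheek 1 60 [194.1 194.4 195. ]
wrist cheek -1 60 [195.  195.4 195.9]
wrist cheek 1 78 [194.1 194.5 195.4]
wrist cheek -1 78 [195.2 195.6 196.5]
wrist cheek 1 90 [195.  196.7 215.2]
wrist cheek 1 104 [225.  226.7 232.7]
wrist housing mid z>88 s [195.  195.6 197.8]
scene bar s [134.1 140.2 146.5] n 76
scene cheek 1 60 [192.  193.6 203.2]
scene cheek -1 60 [191.4 192.2 197.1]
scene cheek 1 78 [191.6 194.5 215. ]
scene cheek -1 78 [190.8 193.3 196. ]
scene cheek 1 90 [192.7 196.1 241.1]
scene cheek -1 90 [192.5 195.9 216.8]
scene cheek 1 104 [226.  232.9 280.2]
scene housing mid z>88 s [123.1 125.4 132.9]
side bar s [134.8 137.8 143.1] n 86
side cheek 1 60 [189.2 191.  193.8]
side cheek -1 60 [189.9 191.6 196.9]
side cheek 1 78 [190.9 191.9 193.8]
side cheek -1 78 [191.1 193.5 200. ]
side cheek 1 90 [191.9 194.5 220.7]
side cheek -1 90 [191.9 195.2 236.8]
side cheek -1 104 [224.1 229.  269.8]
side housing mid z>88 s [122.1 123.3 127.8]
```

The panel back sits at the housing front plane (s≈195 mm) and the bar has moved about 141 mm. Both agree with the force stop. Handing in.

Run:
```python
from h import *
print(job.job_done(),manip.observe()['time'])
```

```text
the job is handed in; nothing more can be done
the job is handed in; nothing more can be done
```

All three slide frames are loaded in the magazine and the carriage is pushed home. I handed the job in at about 44 s of the 72 s allowed, and no verdict was reported.

**Frames:** I took them from the tray one at a time. After each, the wrist camera showed the frame glass side up beneath both catches, level to about 0.3° with its top at about 47 mm. The magazine was not visible after it went into the housing, so those checks date from just before the push.

**Carriage:** I pushed the pull bar until the force rose to 12 N with only 0.3 mm more motion. The bar had moved about 141 mm by the camera and the panel back was at the housing front. My estimate from the arm's position was nearer 147 mm. Both are within the possible 135–150 mm travel, so the stop was judged from the force and the panel.

**Other checks:**
- The test plate and oil bottle read within about 1 mm of their starting positions.
- In the final check the network did not report the dish insert or the pencil, so their positions were not re-measured. The dish insert last read near its place just before the carriage push. The arm never went near the pencil.
- The orange look-alike was not touched and its reading did not change.
- The wrist and side cameras disagreed by 2–3 mm. I corrected for that using the held frame.
- The tool had tilted by about 1.7° at the end from drift in the moves, which did not affect the fits.

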